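Hang the headset on its sprung fork and tug-test it

TASK

Take the silver headset by the middle of its headband and hang it on the two-pronged fork of the headset stand, the band sitting down between the orange lips with the band square across both prongs. Before letting go, still gripping the band, tug it straight down gently, with about 8 N (a pull of roughly 0.8 kg) beyond the headset's own weight, and keep that pull for about a second without ever loading the fork roughly; then ease off, let go and leave it hanging still, with the other things on the desk where they were.

Things in the scene. Friction and masses are not known exactly. Their poses are not given: they have to be found in the camera images.
- band_centre (a point): Centre of the silver headset's headband. The band here is a straight bar, 28 mm wide along this point's x, 108 mm long along y, 14 mm thick along z (up): underside 7 mm below this point. Grasp it here, across the 28 mm. Past the bar the arch bends down to the ear cups. 175 mm above the cups' undersides, on which the headset starts standing upright on the desk.
- headset: The whole headset, 182 mm high: origin midway between the ear cups' undersides, 175 mm below band_centre, same axes. Ear cups: 62 mm along x, 80 mm high, from 58 to 94 mm out on either side along y; 116 mm free between them. Front and back are alike: it may hang either way round. Mass 0.2 to 0.32 kg, different each time.
- stand: Headset stand, fixed to the desk. Origin at desk height straight below the centre of the fork's seat, z up. Dark steel base plate 8 mm thick (x -65 to 135 mm, y +-55 mm), upright post at x = +98 mm. A bright steel fork clamped on the post points to this frame's -x, towards the robot. Come with the band from that open end, an ear cup on either side of the fork, underside above the lips, then lower.
- seat_foot (a point): Same point and axes as stand; here the fork: two level prongs 10 mm wide along x at y = +-34 mm (58 mm free between them for the fingers), from x = -24 mm back to a crossbar at 77 to 89 mm. Seat: the prongs' flat tops between two pairs of orange lips 12 mm higher, 6 mm thick; gap between lips x = -18 to +18 mm. The band lies in it, its y along the stand's y.
- post_top (a point): Top of the stand's round post, 233 mm above the desk, at x = +98 mm of the stand; it does not tell the fork's height. FORK HEIGHT NOT MEASURED: it is clamped elsewhere each time, prong tops 189 to 224 mm above the desk (lips 12 mm higher), so find the seat by feel. The fork is sprung: it dips about 0.25 mm per newton, up to 20 mm; nothing under it but the base plate.
- glass_cube: Bystander: green-tinted glass cube, 40 mm, on the desk; origin at the centre of its underside.
- pencil_cup: Bystander: wooden pencil cup, 76 mm across, 95 mm high (pencils in it reach 155 mm); origin at the centre of its underside.
- case_low: Bystander: blue plastic game case lying flat, 135 x 190 x 15 mm; origin at the centre of its underside.
- case_top: Bystander: dark red plastic game case, 135 x 190 x 15 mm, lying on the blue one; origin at the centre of its underside.
Not all that is in view belongs to the job. Of the things that look like the headset, the middle-sized one is meant.

How it is judged:
By the outcome, as a careful person would: the job done as asked, in the order asked, and still so for the second after the job is handed in, with the robot touching nothing.
It also fails if it takes over 61 s, if anything falls off the work surface, if the arm or the gripper's body presses on something with over 40 N, if the wrist force passes 120 N, or if a joint passes its speed limit or range.

ROBOT

A 6-joint arm with a two-finger parallel gripper is mounted at the origin on the work surface. World frame = base frame: x ahead of the robot, y to its left, z up, the work surface at z = 0. Lengths are in m, angles in rad, forces in N, time in s.
With the tool pointing down it reaches from about 0.325 to 0.85 m from the base axis. Payload 15.5 kg.
Tool frame: the origin (TCP) lies midway between the tips of the shut fingers; the grasp point (between the pads) lies 19 mm behind it; z points along the fingers, y is the direction in which the jaws open and shut (so a half turn about z gives the same grasp; the last joint's range is limited). The gripper opens to 91 mm and grips with 3 to 60 N. Pads are 32 mm wide; open, the fingers measure 118 mm over their backs; the gripper's body (76 mm by 178 mm) begins 60 mm behind the grasp point.
Start: joints at [1.149, 0.494, 1.345, -0, 1.302, -0.096], TCP at [0.201, 0.592, 0.214] pointing down, gripper open.
Joint ranges: [-2.91, 2.91], [-0.82, 2.16], [0.22, 2.67], [-1.22, 4.37], [0.12, 2.79], [-3.08, 3.08]. Speed limits (rad/s): [1.89, 1.89, 2.57, 3.01, 3.01, 3.01].

INTERFACE

Orientations are given as a 3x3 rotation matrix whose columns are the frame's x, y, z axes.
In Python, from workcell import r gives the robot as it stands.
- The arm moves only by the tool apply_moves, never from a script. Its argument "targets" is a list of rows, each an object with "angular": the turn, a rotation vector about the tool's x, y, z in degrees, a list of three; "linear": the shift along the tool's x, y, z in m, a list of three; "jaw": the closure, from -1 (fully open) to 1 (shut). In form: [{"angular": [ax, ay, az], "linear": [dx, dy, dz], "jaw": jaw}, ...]. A call has exactly 5 rows; each row is the pose to reach, as a shift and turn from the pose commanded when the call began, along the tool's axes at that moment; what a row does not reach only later rows make up. A row lasts 1/12 s, in which the tool goes at most 41.7 mm and 7.16 degrees, less where a joint would pass 70% of its speed; a pose out of reach is approached as far as the arm can. A call with a gripper value outside its range is refused whole. The fingers move at their own pace and stop on an object; "force" is the grip in N (left out, the last holds). Time passes only in rows, so rows that repeat a pose let the fingers close, or fill a call up. It gives the time, the measured TCP pose, the force and the opening at its end, in the units of the state.
- r.sense(): the state, without advancing time (a new reading comes with each control period).
- r.snapshot(name): name is "side" or "top"; returns a dict with "color" (400x640x3 uint8, red, green, blue), "intrinsics" (3x3 intrinsics, pixels), "distortion" ([k1, k2, p1, p2, k3] as OpenCV has them; the pictures are not rectified), "R" (3x3) and "t" (3): a world point X has camera coordinates R X + t. Camera axes: x right, y down, z forward; pixel columns grow to the right and rows downward; lengths in m; the calibration is good to about 2 mm. A picture is of the moment at which its call begins. There is no depth.
- r.sign_off(): hands the job in, once; it reports no verdict.
The state is a dict: "t": time; "joint_pos": joint angles; "dq": joint speeds; "effort": joint torques, N m; "eef_pos": TCP position; "eef_rot": TCP orientation; "ft_force": force on the tool from outside, world axes, zero at the start; "torque": the same for the moment, N m; "finger_gap": finger opening in m.
Only numpy, scipy, OpenCV 4.12 (cv2) and the standard library are available. Lean on these libraries where they do the work, as an engineer would, in place of code of your own. Each camera call takes 0.05 s, during which the arm holds its last target.

## Working session

There is one attempt and no reset: what is moved stays moved. The work goes in short steps, Python scripts to look and compute and a tool call to move; the robot and the scene stay as the last step left them, time stands still between calls to the robot, and variables do not carry over. Pictures are saved under pics/ and viewed, and the job is handed in when it is done.

Besides the shell and the picture viewer there is one more tool, called after "Emit:" as a command line: name --argument value ..., lists and objects as JSON in quotes. apply_moves: Moves the arm, as the interface text tells. Its arguments: {"type":"object","properties":{"targets":{"type":"array","items":{"type":"object","properties":{"angular":{"type":"array","items":{"type":"number"}},"linear":{"type":"array","items":{"type":"number"}},"jaw":{"type":"number"}}}},"force":{"type":"number"}},"required":["targets"]}

```bash
mkdir -p pics; ls; cat > h.py <<'E'
import numpy as np, cv2, json
from workcell import r
def snap(n,tag):
    s=r.snapshot(n); cv2.imwrite(f'pics/{tag}.png',s['color'][:,:,::-1])
    np.savez(f'pics/{tag}.npz',**{k:np.array(v) for k,v in s.items()}); return s
def ld(tag): return dict(np.load(f'pics/{tag}.npz'))
def ray(s,uv):
    p=cv2.undistortPoints(np.array([[uv]],float),s['intrinsics'],s['distortion'])[0,0]
    d=s['R'].T@np.array([p[0],p[1],1.]); c=-s['R'].T@s['t']; return c,d
def atz(s,uv,z):
    c,d=ray(s,uv); return c+d*(z-c[2])/d[2]
def proj(s,X):
    rv=cv2.Rodrigues(s['R'])[0]
    return cv2.projectPoints(np.array(X,float).reshape(-1,1,3),rv,s['t'],s['intrinsics'],s['distortion'])[0][:,0]
def tri(s1,a,s2,b):
    c1,d1=ray(s1,a);c2,d2=ray(s2,b)
    A=np.stack([d1,-d2],1);k=np.linalg.lstsq(A,c2-c1,rcond=None)[0]
    p,q=c1+k[0]*d1,c2+k[1]*d2; return (p+q)/2,np.linalg.norm(p-q)
def crop(tag,x0,y0,x1,y1,k,out):
    i=cv2.imread(f'pics/{tag}.png')[y0:y1,x0:x1]; cv2.imwrite(f'pics/{out}.png',cv2.resize(i,None,fx=k,fy=k,interpolation=cv2.INTER_CUBIC))
E
python3 - <<'E'
from h import *
np.set_printoptions(precision=4,suppress=True)
for n in('side','top'):
    s=snap(n,n+'0'); print(n,-s['R'].T@s['t'],s['R'].tolist())
print(r.sense())
E
```

```text
pics
side [ 0.0882 -0.8327  0.8438] [[0.8810665975855988, -0.4728802193129915, -0.010293143418499361], [-0.29870506697240234, -0.5394081467723976, -0.7872827536283142], [0.36673823578125775, 0.6967231511712992, -0.616506218166521]]
top [ 0.3492 -0.0495  1.4989] [[-0.015688526318085292, -0.9997757663049536, -0.014222772279344119], [-0.9923988657993168, 0.017306059243084742, -0.12184002410417073], [0.12205884360502853, 0.012203172653788615, -0.9924478431005758]]
{'t': 0.1, 'joint_pos': array([ 1.1485,  0.4941,  1.346 , -0.    ,  1.3025, -0.0955]), 'dq': array([ 0.0006, -0.0041, -0.0026, -0.0009,  0.0009, -0.0005]), 'effort': array([  0.0007, -88.0254, -38.2538,   0.0711,   0.0484,   0.    ]), 'eef_pos': array([0.2005, 0.5916, 0.2134]), 'eef_rot': array([[-0.9471,  0.3211, -0.0004],
       [ 0.3211,  0.9471, -0.001 ],
       [ 0.0001, -0.0011, -1.    ]]), 'ft_force': array([ 0.2196,  0.13  , -0.2651]), 'torque': array([-0.0413, -0.0426,  0.0044]), 'finger_gap': 0.09089811779188846}
```

View pics/side0.png

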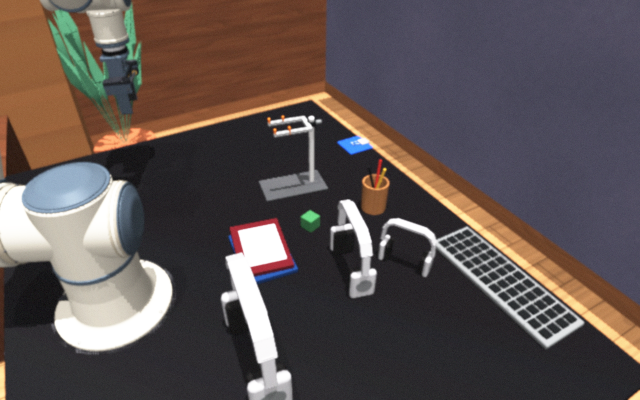

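View pics/top0.png

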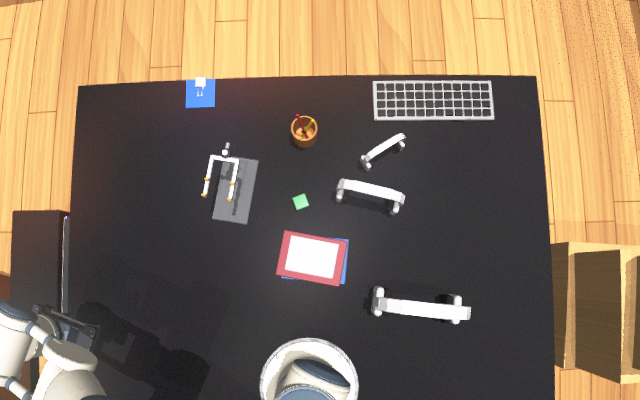

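Headset candidates: the large one at side (255,320) / top (420,308), the mid one at side (353,240) / top (370,192), and the small thin one at side (408,230) / top (384,150). I'd take the mid one. Next I check it in close crops and by its dimensions.

```bash
python3 - <<'E'
from h import *
crop('side0',310,180,450,310,5,'c_side')
crop('top0',320,120,420,225,6,'c_top')
crop('side0',245,100,345,205,6,'c_st')
crop('top0',190,135,270,230,6,'c_stt')
E
```

```text
(no output)
```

View pics/c_side.png

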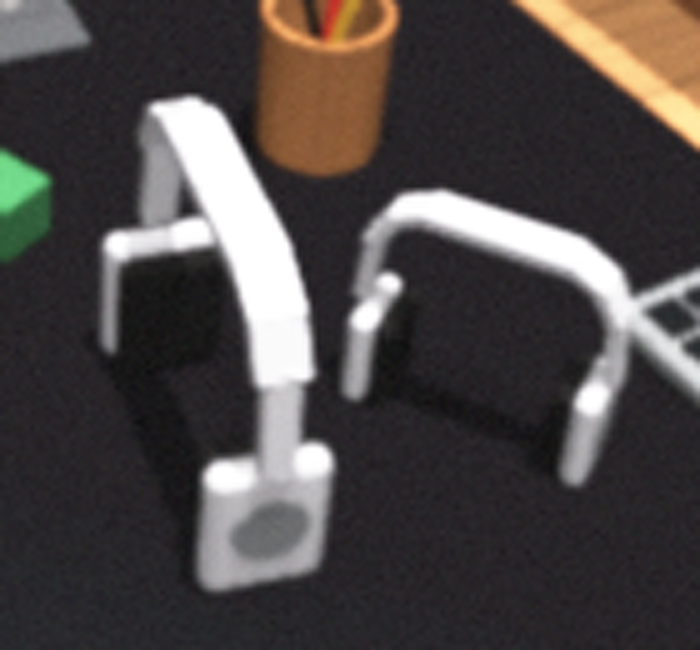

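View pics/c_top.png

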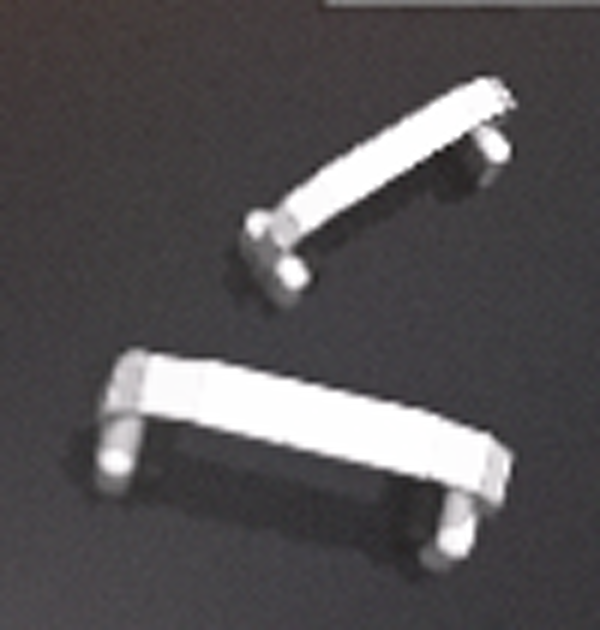

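View pics/c_st.png

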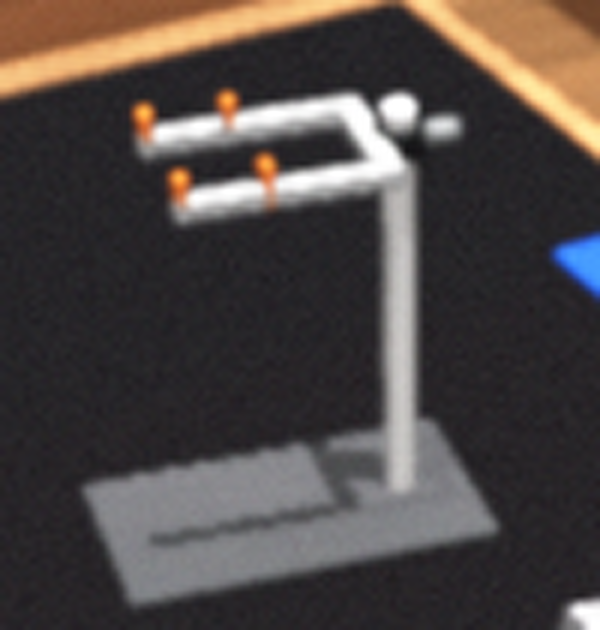

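View pics/c_stt.png

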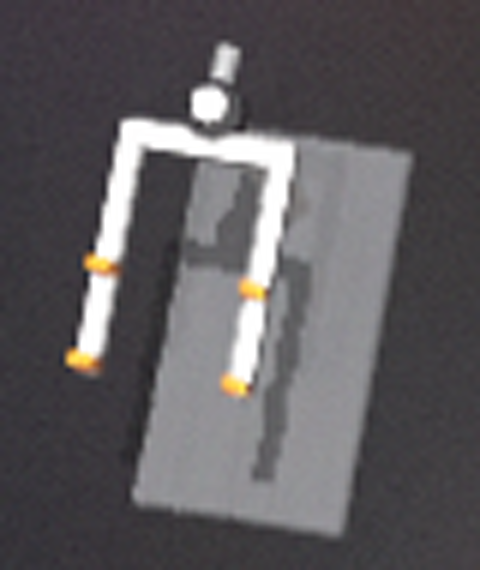

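```bash
cat > fit.py <<'E'
from h import *
from scipy.optimize import least_squares
np.set_printoptions(precision=4,suppress=True)
S=ld('side0');T=ld('top0')
def cs(p): return np.array(p)/6.+[245,100]-.4
def ct(p): return np.array(p)/6.+[190,135]-.4
# stand plate: local pts at z=.008
obs=[(S,(-.065,.055,.008),cs((85,488))),(S,(-.065,-.055,.008),cs((133,600))),(S,(.135,-.055,.008),cs((497,525))),(S,(.135,.055,.008),cs((432,420))),
(T,(-.065,.055,.008),ct((135,500))),(T,(-.065,-.055,.008),ct((343,534))),(T,(.135,-.055,.008),ct((412,153))),
(T,(.098,0,.233),ct((210,104))),(S,(.098,0,.233),cs((400,106)))]
def place(p,l):
    c,s=np.cos(p[2]),np.sin(p[2]); return np.array([p[0]+c*l[0]-s*l[1],p[1]+s*l[0]+c*l[1],l[2]])
def res(p): return np.concatenate([proj(s,place(p,l))[0]-o for s,l,o in obs])
f=least_squares(res,[.6,.2,0]);print('stand',f.x,np.rad2deg(f.x[2]));print(f.fun.reshape(-1,2))
# band
def b6(p): return np.array(p)/6.+[320,120]-.4
q=[atz(T,b6(p),.182) for p in [(212,362),(195,415),(443,408),(430,470)]]
print(np.array(q));a=(q[0]+q[1])/2;b=(q[2]+q[3])/2;print('band c',(a+b)/2,'len',np.linalg.norm(a-b),'yaw',np.rad2deg(np.arctan2(*(a-b)[[1,0]])), np.linalg.norm(q[0]-q[1]),np.linalg.norm(q[2]-q[3]))
E
python3 fit.py
```

```text
stand [ 0.5539  0.2192 -0.1737] -9.950674324452713
[[-0.2892 -0.3676]
 [ 0.0921  0.8047]
 [ 1.2151  0.5533]
 [ 0.5051 -0.4484]
 [-0.8624  0.7909]
 [ 0.1106  0.8827]
 [ 0.0466 -0.4134]
 [-0.4357  0.0376]
 [ 0.2924 -0.0255]]
[[ 0.5791 -0.1382  0.182 ]
 [ 0.5554 -0.13    0.182 ]
 [ 0.5567 -0.2401  0.182 ]
 [ 0.5291 -0.2334  0.182 ]]
band c [ 0.5551 -0.1854  0.182 ] len 0.10549689462335975 yaw 76.66871608412934 0.025000580841546494 0.028435321946452534
```

```bash
cat >> fit.py <<'E'
# lips tops: (xl,yl) side px, top px
L=[(-.021,.034,(144,107),(82,356)),(-.021,-.034,(179,173),(235,381)),(.021,.034,(227,94),(101,261)),(.021,-.034,(265,157),(252,285))]
def res2(p):
    o=[res(p)]
    for x,y,a,b in L:
        X=place(p,(x,y,p[3]+.011)); o+= [proj(S,X)[0]-cs(a),proj(T,X)[0]-ct(b)]
    return np.concatenate(o)
g=least_squares(res2,[*f.x,.2],loss='soft_l1');print('stand+h',g.x,np.rad2deg(g.x[2]));print(g.fun.reshape(-1,2)[9:])
st=g.x
def hcs(p): return np.array(p)/5.+[310,180]-.4
# headset overlay
hp=np.array([.5551,-.1854,np.deg2rad(-13.3)])
def box(x0,x1,y0,y1,z0,z1): return [(x,y,z) for x in(x0,x1) for y in(y0,y1) for z in(z0,z1)]
bx=[box(-.014,.014,-.054,.054,.168,.182),box(-.031,.031,.058,.094,0,.08),box(-.031,.031,-.094,-.058,0,.08)]
E_=[(i,j) for i in range(8) for j in range(i) if bin(i^j).count('1')==1]
def draw(tag,s,hp,x0,y0,x1,y1,k,out,bx=bx):
    im=cv2.imread(f'pics/{tag}.png')[y0:y1,x0:x1]; im=cv2.resize(im,None,fx=k,fy=k,interpolation=cv2.INTER_CUBIC)
    for b in bx:
        P=[tuple(np.round((proj(s,place(hp,q))[0]-[x0,y0]+.5)*k).astype(int)) for q in b]
        for i,j in E_: cv2.line(im,tuple(map(int,P[i])),tuple(map(int,P[j])),(0,0,255),1)
    cv2.imwrite(f'pics/{out}.png',im)
if __name__=='__main__':
    draw('side0',S,hp,310,180,450,310,5,'o_s');draw('top0',T,hp,320,120,420,225,6,'o_t')
E
python3 fit.py
```

```text
stand [ 0.5539  0.2192 -0.1737] -9.950674324452713
[[-0.2892 -0.3676]
 [ 0.0921  0.8047]
 [ 1.2151  0.5533]
 [ 0.5051 -0.4484]
 [-0.8624  0.7909]
 [ 0.1106  0.8827]
 [ 0.0466 -0.4134]
 [-0.4357  0.0376]
 [ 0.2924 -0.0255]]
[[ 0.5791 -0.1382  0.182 ]
 [ 0.5554 -0.13    0.182 ]
 [ 0.5567 -0.2401  0.182 ]
 [ 0.5291 -0.2334  0.182 ]]
band c [ 0.5551 -0.1854  0.182 ] len 0.10549689462335975 yaw 76.66871608412934 0.025000580841546494 0.028435321946452534
stand+h [ 0.5539  0.2188 -0.1737  0.2254] -9.955013736643874
[[ 0.4023  0.0509]
 [-0.3965  0.6037]
 [ 0.6333 -0.1984]
 [-0.2062  0.4895]
 [ 0.508  -0.0323]
 [-0.5671  0.5115]
 [ 0.7651  0.0435]
 [-0.1256  0.4667]]
```

View pics/o_s.png

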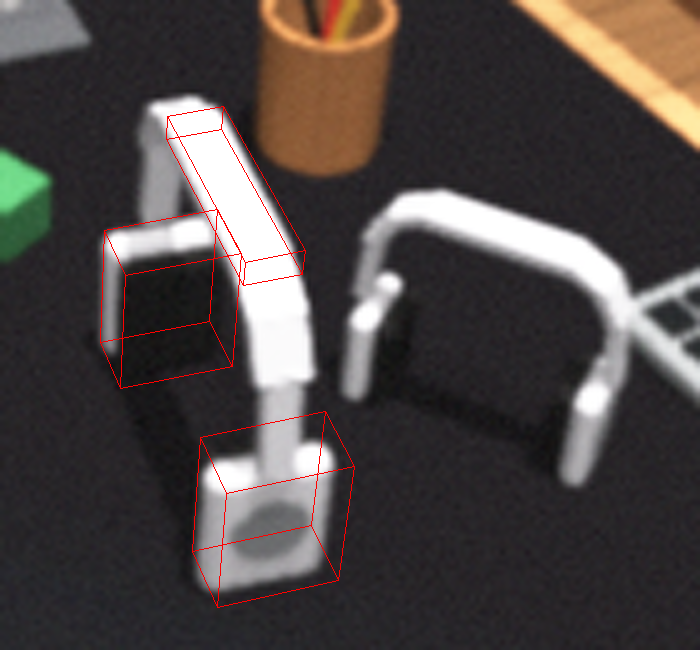

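View pics/o_t.png

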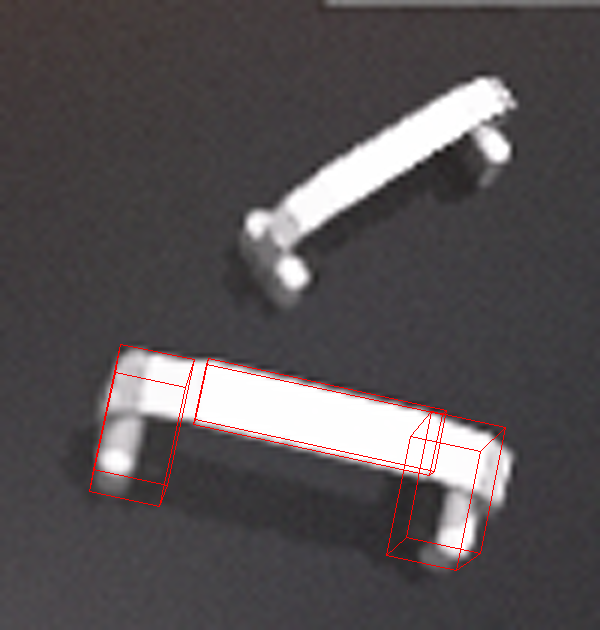

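```bash
python3 - <<'E'
from fit import *
b6=lambda p:np.array(p)/6.+[320,120]-.4
N=tri(S,hcs((278,316)),T,b6((490,470)));F=tri(S,hcs((175,101)),T,b6((140,382)));print(N,F,(N[0]+F[0])/2)
for z in(.15,.165,.175):
    a,b=atz(T,b6((490,470)),z),atz(T,b6((140,382)),z);print(z,(a+b)/2,np.linalg.norm(a-b),np.rad2deg(np.arctan2(*(b-a)[[1,0]])))
E
```

```text
stand [ 0.5539  0.2192 -0.1737] -9.950674324452713
[[-0.2892 -0.3676]
 [ 0.0921  0.8047]
 [ 1.2151  0.5533]
 [ 0.5051 -0.4484]
 [-0.8624  0.7909]
 [ 0.1106  0.8827]
 [ 0.0466 -0.4134]
 [-0.4357  0.0376]
 [ 0.2924 -0.0255]]
[[ 0.5791 -0.1382  0.182 ]
 [ 0.5554 -0.13    0.182 ]
 [ 0.5567 -0.2401  0.182 ]
 [ 0.5291 -0.2334  0.182 ]]
band c [ 0.5551 -0.1854  0.182 ] len 0.10549689462335975 yaw 76.66871608412934 0.025000580841546494 0.028435321946452534
stand+h [ 0.5539  0.2188 -0.1737  0.2254] -9.955013736643874
[[ 0.4023  0.0509]
 [-0.3965  0.6037]
 [ 0.6333 -0.1984]
 [-0.2062  0.4895]
 [ 0.508  -0.0323]
 [-0.5671  0.5115]
 [ 0.7651  0.0435]
 [-0.1256  0.4667]]
(array([ 0.5299, -0.2617,  0.1709]), np.float64(0.0005794639759616788)) (array([ 0.5733, -0.1068,  0.1676]), np.float64(0.0005385380326547747)) [ 0.5516 -0.1842  0.1693]
0.15 [ 0.5545 -0.1863  0.15  ] 0.16348676817447041 74.75573560041138
0.165 [ 0.5522 -0.1848  0.165 ] 0.16166882864184395 74.7557356004114
0.175 [ 0.5507 -0.1837  0.175 ] 0.16045686895342637 74.75573560041138
```

```bash
cat > plan.py <<'E'
import numpy as np,sys
from scipy.spatial.transform import Rotation as Ro
from workcell import r
def plan(pos,yawy,maxd=.2,maxa=34):
    # yawy: world angle (deg) of tool y axis, tool pointing down
    s=r.sense();R=np.array(s['eef_rot']);p=np.array(s['eef_pos'])
    a=np.deg2rad(yawy);y=np.array([np.cos(a),np.sin(a),0]);z=np.array([0,0,-1.]);Rt=np.stack([np.cross(y,z),y,z],1)
    lin=R.T@(np.array(pos)-p);rv=np.rad2deg(Ro.from_matrix(R.T@Rt).as_rotvec())
    n=max(np.linalg.norm(lin)/maxd,np.linalg.norm(rv)/maxa,1)
    print('full',lin.round(4),rv.round(2),'n',round(n,2),'call lin',(lin/n).round(3),'ang',(rv/n).round(1))
    print('t',round(s['t'],2),'pos',p.round(4),'yaw',np.rad2deg(np.arctan2(R[1,1],R[0,1])).round(2),'F',np.round(s['ft_force'],2),'gap',round(s['finger_gap'],4))
if __name__=='__main__':
    v=list(map(float,sys.argv[1:]));plan(v[:3],v[3],*v[4:])
E
python3 plan.py .37 .25 .33 30; python3 plan.py .554 -.185 .33 -13.4
```

```text
full [-0.2702 -0.2692 -0.1163] [-6.000e-02  2.000e-02  4.127e+01] n 1.99 call lin [-0.136 -0.135 -0.058] ang [-0.   0.  20.7]
t 0.1 pos [0.2005 0.5916 0.2134] yaw 71.27 F [ 0.22  0.13 -0.27] gap 0.0909
full [-0.5841 -0.6221 -0.116 ] [-5.000e-02  4.000e-02  8.467e+01] n 4.31 call lin [-0.136 -0.144 -0.027] ang [-0.   0.  19.7]
t 0.1 pos [0.2005 0.5916 0.2134] yaw 71.27 F [ 0.22  0.13 -0.27] gap 0.0909
```

Emit:
apply_moves --targets '[{"angular": [0,0,4],"linear": [-0.02,-0.02,-0.025],"jaw": -1},{"angular": [0,0,8],"linear": [-0.045,-0.045,-0.05],"jaw": -1},{"angular": [0,0,12],"linear": [-0.07,-0.07,-0.075],"jaw": -1},{"angular": [0,0,16],"linear": [-0.097,-0.097,-0.1],"jaw": -1},{"angular": [0,0,20],"linear": [-0.125,-0.125,-0.115],"jaw": -1}]' --force 30

```text
t: 0.52
eef_pos: [0.2761, 0.4389, 0.3276]
eef_rot: [[-0.778, 0.628, 0.001], [0.628, 0.778, 0.001], [0.0, 0.001, -1.0]]
ft_force: [1.1, -0.2, 0.2]
finger_gap: 0.0912
```

```bash
python3 plan.py .554 -.185 .33 -13.4
```

```text
full [-0.608  -0.3113 -0.0029] [ 7.000e-02 -5.000e-02  6.452e+01] n 3.42 call lin [-0.178 -0.091 -0.001] ang [ 0.  -0.  18.9]
t 0.52 pos [0.2761 0.4389 0.3276] yaw 51.12 F [ 1.11 -0.15  0.2 ] gap 0.0912
```

Emit:
apply_moves --targets '[{"angular": [0,0,4],"linear": [-0.035,-0.018,0],"jaw": -1},{"angular": [0,0,8],"linear": [-0.07,-0.036,0],"jaw": -1},{"angular": [0,0,12],"linear": [-0.105,-0.054,0],"jaw": -1},{"angular": [0,0,16],"linear": [-0.14,-0.072,0],"jaw": -1},{"angular": [0,0,20],"linear": [-0.175,-0.09,0],"jaw": -1}]'

```text
t: 0.93
eef_pos: [0.356, 0.2583, 0.3259]
eef_rot: [[-0.516, 0.856, -0.0], [0.856, 0.516, -0.0], [-0.0, -0.0, -1.0]]
ft_force: [1.0, 0.9, 0.1]
finger_gap: 0.091
```

```bash
python3 plan.py .554 -.185 .33 -13.4
```

```text
full [-0.4819 -0.0594 -0.0041] [-1.00e-02  1.00e-02  4.45e+01] n 2.43 call lin [-0.198 -0.024 -0.002] ang [-0.   0.  18.3]
t 0.93 pos [0.356  0.2583 0.3259] yaw 31.1 F [1.01 0.88 0.07] gap 0.091
```

Emit:
apply_moves --targets '[{"angular": [0,0,4],"linear": [-0.038,-0.004,0],"jaw": -1},{"angular": [0,0,8],"linear": [-0.076,-0.009,0],"jaw": -1},{"angular": [0,0,12],"linear": [-0.114,-0.014,0],"jaw": -1},{"angular": [0,0,16],"linear": [-0.152,-0.019,0],"jaw": -1},{"angular": [0,0,19],"linear": [-0.19,-0.024,0],"jaw": -1}]'

```text
t: 1.35
eef_pos: [0.4342, 0.0834, 0.3259]
eef_rot: [[-0.209, 0.978, -0.0], [0.978, 0.209, 0.0], [0.0, -0.0, -1.0]]
ft_force: [1.1, 0.2, 0.1]
finger_gap: 0.0912
```

```bash
python3 plan.py .554 -.185 .33 -13.4
```

```text
full [-0.2875  0.0611 -0.0041] [-1.000e-02 -0.000e+00  2.545e+01] n 1.47 call lin [-0.196  0.042 -0.003] ang [-0.  -0.  17.3]
t 1.35 pos [0.4342 0.0834 0.3259] yaw 12.05 F [1.07 0.2  0.08] gap 0.0912
```

Emit:
apply_moves --targets '[{"angular": [0,0,4],"linear": [-0.038,0.008,0],"jaw": -1},{"angular": [0,0,8],"linear": [-0.076,0.016,0],"jaw": -1},{"angular": [0,0,12],"linear": [-0.114,0.024,0],"jaw": -1},{"angular": [0,0,16],"linear": [-0.152,0.032,0],"jaw": -1},{"angular": [0,0,20],"linear": [-0.19,0.04,0],"jaw": -1}]'

```text
t: 1.77
eef_pos: [0.5138, -0.0939, 0.3257]
eef_rot: [[0.138, 0.99, -0.0], [0.99, -0.138, 0.0], [0.0, -0.0, -1.0]]
ft_force: [0.4, -0.5, 0.5]
finger_gap: 0.0911
```

```bash
python3 plan.py .554 -.185 .26 -13.4
```

```text
full [-0.0847  0.0525  0.0657] [-0.02 -0.    5.46] n 1 call lin [-0.085  0.052  0.066] ang [-0.  -0.   5.5]
t 1.77 pos [ 0.5138 -0.0939  0.3257] yaw -7.94 F [ 0.43 -0.52  0.51] gap 0.0911
```

Emit:
apply_moves --targets '[{"angular": [0,0,1],"linear": [-0.022,0.013,0.015],"jaw": -1},{"angular": [0,0,2.5],"linear": [-0.044,0.026,0.03],"jaw": -1},{"angular": [0,0,4],"linear": [-0.066,0.04,0.045],"jaw": -1},{"angular": [0,0,5.5],"linear": [-0.085,0.0525,0.06],"jaw": -1},{"angular": [0,0,5.5],"linear": [-0.085,0.0525,0.075],"jaw": -1}]'

```text
t: 2.18
eef_pos: [0.5554, -0.1867, 0.2496]
eef_rot: [[0.233, 0.973, 0.0], [0.973, -0.233, -0.001], [-0.001, 0.0, -1.0]]
ft_force: [-0.5, 0.7, -0.8]
finger_gap: 0.0908
```

```bash
python3 -c "
from h import *
snap('side','s1');snap('top','t1')
crop('s1',290,130,450,290,4,'c1');crop('t1',310,130,430,230,6,'c2')"; python3 plan.py .554 -.185 .156 -13.4
```

```text
full [-0.0015  0.0019  0.0922] [-0.28 -0.06  0.11] n 1 call lin [-0.001  0.002  0.092] ang [-0.3 -0.1  0.1]
t 2.28 pos [ 0.5529 -0.1833  0.2482] yaw -13.29 F [ 0.53  0.93 -0.83] gap 0.0911
```

View pics/c1.png

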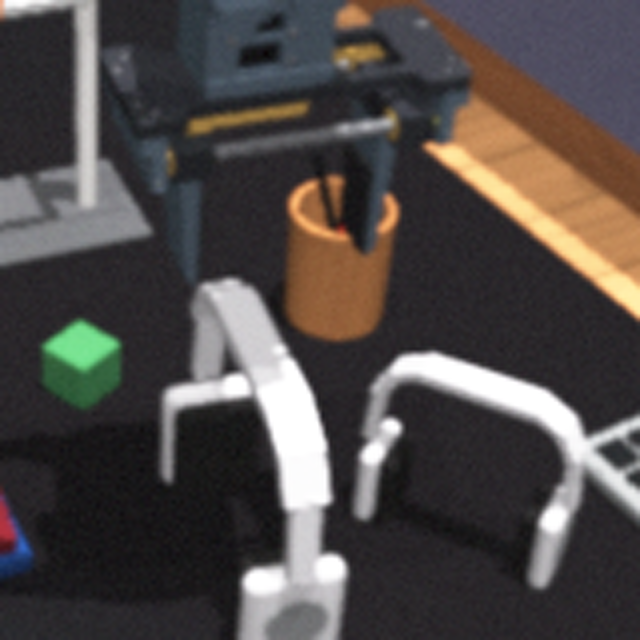

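View pics/c2.png

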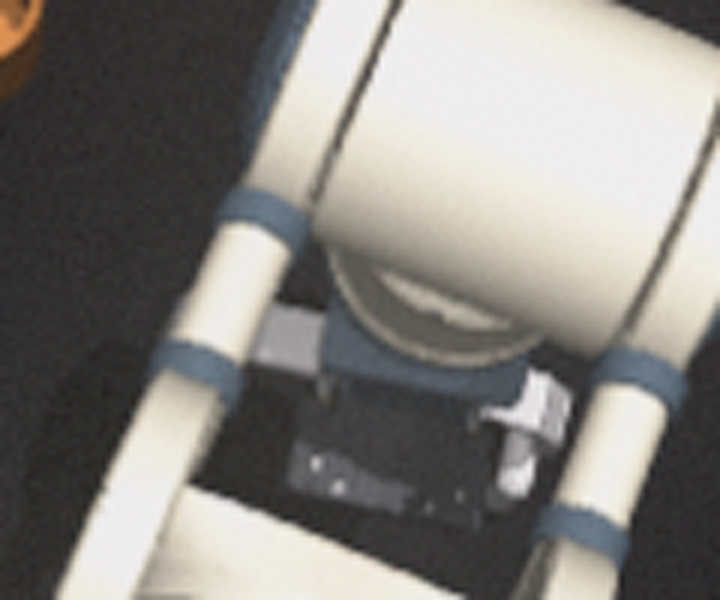

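The crops show the mid headset under the open gripper, fingers on either side of the band at (185,260) and (365,240) in the side crop. Descending.

Emit:
apply_moves --targets '[{"angular": [0,0,0],"linear": [0,0.0005,0.02],"jaw": -1},{"angular": [0,0,0],"linear": [-0.0005,0.001,0.04],"jaw": -1},{"angular": [0,0,0],"linear": [-0.001,0.0015,0.06],"jaw": -1},{"angular": [0,0,0],"linear": [-0.001,0.0015,0.08],"jaw": -1},{"angular": [0,0,0],"linear": [-0.001,0.0015,0.093],"jaw": -1}]'

```text
t: 2.7
eef_pos: [0.5549, -0.1835, 0.1572]
eef_rot: [[0.228, 0.974, -0.001], [0.974, -0.228, 0.001], [0.0, -0.001, -1.0]]
ft_force: [-1.1, -0.2, -1.0]
finger_gap: 0.0915
```

Emit:
apply_moves --targets '[{"angular": [0,0,0],"linear": [0,0,0],"jaw": -0.6},{"angular": [0,0,0],"linear": [0,0,0],"jaw": -0.3},{"angular": [0,0,0],"linear": [0,0,0],"jaw": 0},{"angular": [0,0,0],"linear": [0,0,0],"jaw": 0.2},{"angular": [0,0,0],"linear": [0,0,0],"jaw": 0.3}]' --force 20

```text
t: 3.12
eef_pos: [0.5559, -0.1845, 0.1591]
eef_rot: [[0.229, 0.974, 0.002], [0.974, -0.229, -0.001], [-0.0, 0.002, -1.0]]
ft_force: [-0.4, 0.0, 0.9]
finger_gap: 0.0606
```

```bash
python3 -c "
from h import *
snap('side','s2')
crop('s2',290,130,450,290,4,'c3')"; python3 plan.py .554 -.185 .156 -13.4
```

```text
full [-0.0009 -0.0016  0.0028] [0.08 0.01 0.18] n 1 call lin [-0.001 -0.002  0.003] ang [0.1 0.  0.2]
t 3.17 pos [ 0.5558 -0.1845  0.1589] yaw -13.22 F [-0.2  -0.52 -0.23] gap 0.0566
```

View pics/c3.png

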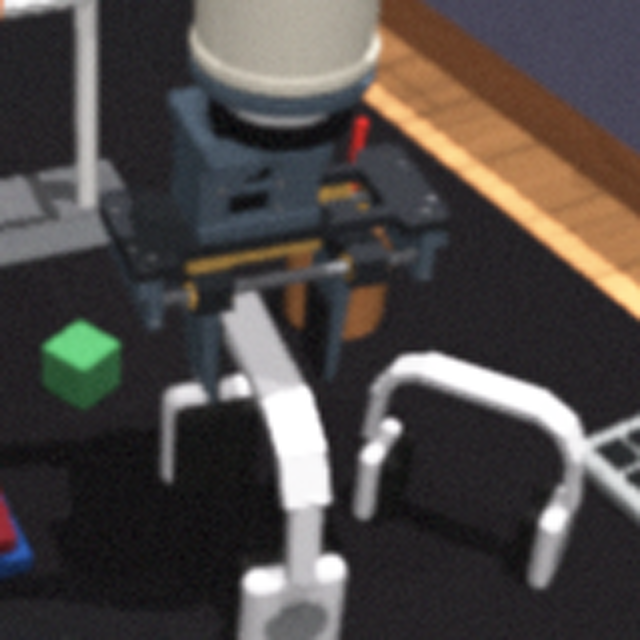

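```bash
python3 -c "
from h import *
s=ld('s2')
c,d=np.array([.554,-.185,.182]),np.array([.2334,.9724,0])
for k in(-.054,-.016,0,.016,.054): print(k,(proj(s,c+k*d)[0]-[290,130])*4)
print((proj(s,[.5558,-.1845,.159])[0]-[290,130])*4)"
```

```text
-0.054 [295.48327234 403.14856143]
-0.016 [272.0912761  360.06181251]
0 [262.62749153 342.63693422]
0.016 [253.38122495 325.61637331]
0.054 [232.25234591 286.73639626]
[262.5288752  371.49644061]
```

Emit:
apply_moves --targets '[{"angular": [0,0,0],"linear": [0,-0.001,0.001],"jaw": 0.3},{"angular": [0,0,0],"linear": [0,-0.001,0.002],"jaw": 0.35},{"angular": [0,0,0],"linear": [0,-0.001,0.002],"jaw": 0.4},{"angular": [0,0,0],"linear": [0,-0.001,0.002],"jaw": 0.5},{"angular": [0,0,0],"linear": [0,-0.001,0.002],"jaw": 0.8}]' --force 20

```text
t: 3.58
eef_pos: [0.5544, -0.1842, 0.1559]
eef_rot: [[0.229, 0.973, -0.0], [0.973, -0.229, 0.0], [0.0, -0.0, -1.0]]
ft_force: [-0.5, 0.3, -0.6]
finger_gap: 0.0282
```

Emit:
apply_moves --targets '[{"angular": [0,0,0],"linear": [0,0,0],"jaw": 1},{"angular": [0,0,0],"linear": [0,0,0],"jaw": 1},{"angular": [0,0,0],"linear": [0,0,0],"jaw": 1},{"angular": [0,0,0],"linear": [0,0,0],"jaw": 1},{"angular": [0,0,0],"linear": [0,0,0],"jaw": 1}]' --force 30

```text
t: 4.0
eef_pos: [0.5544, -0.1842, 0.1559]
eef_rot: [[0.229, 0.973, -0.0], [0.973, -0.229, 0.0], [0.0, -0.0, -1.0]]
ft_force: [-0.4, -0.3, -1.1]
finger_gap: 0.028
```

```bash
python3 plan.py .554 -.185 .156 -13.4
```

```text
full [-0.0009 -0.0002 -0.0001] [-0.01 -0.    0.18] n 1 call lin [-0.001 -0.    -0.   ] ang [-0.  -0.   0.2]
t 4.0 pos [ 0.5544 -0.1842  0.1559] yaw -13.22 F [-0.38 -0.29 -1.14] gap 0.028
```

Emit:
apply_moves --targets '[{"angular": [0,0,0],"linear": [0,0,-0.001],"jaw": 1},{"angular": [0,0,0],"linear": [0,0,-0.004],"jaw": 1},{"angular": [0,0,0],"linear": [0,0,-0.01],"jaw": 1},{"angular": [0,0,0],"linear": [0,0,-0.018],"jaw": 1},{"angular": [0,0,0],"linear": [0,0,-0.026],"jaw": 1}]' --force 40

```text
t: 4.42
eef_pos: [0.5545, -0.1842, 0.1829]
eef_rot: [[0.229, 0.973, 0.0], [0.973, -0.229, -0.0], [-0.0, 0.0, -1.0]]
ft_force: [0.4, 0.3, -1.7]
finger_gap: 0.0277
```

Emit:
apply_moves --targets '[{"angular": [0,0,0],"linear": [0,0,-0.012],"jaw": 1},{"angular": [0,0,0],"linear": [0,0,-0.028],"jaw": 1},{"angular": [0,0,0],"linear": [0,0,-0.046],"jaw": 1},{"angular": [0,0,0],"linear": [0,0,-0.064],"jaw": 1},{"angular": [0,0,0],"linear": [0,0,-0.078],"jaw": 1}]'

```text
t: 4.83
eef_pos: [0.5547, -0.1843, 0.2624]
eef_rot: [[0.229, 0.973, 0.002], [0.973, -0.229, -0.001], [-0.0, 0.002, -1.0]]
ft_force: [1.0, 0.3, -2.5]
finger_gap: 0.0279
```

Emit:
apply_moves --targets '[{"angular": [0,0,0],"linear": [0,0,-0.008],"jaw": 1},{"angular": [0,0,0],"linear": [0,0,-0.012],"jaw": 1},{"angular": [0,0,0],"linear": [0,0,-0.014],"jaw": 1},{"angular": [0,0,0],"linear": [0,0,-0.014],"jaw": 1},{"angular": [0,0,0],"linear": [0,0,-0.014],"jaw": 1}]'

```text
t: 5.25
eef_pos: [0.5541, -0.1841, 0.2732]
eef_rot: [[0.229, 0.973, -0.001], [0.973, -0.229, 0.0], [0.0, -0.001, -1.0]]
ft_force: [-0.0, 0.6, -2.4]
finger_gap: 0.0279
```

```bash
python3 -c "
from h import *
snap('side','s3');snap('top','t3')"; python3 plan.py .436 .24 .271 -10
```

```text
full [ 0.3858 -0.212   0.0025] [-0.07 -0.02 -3.23] n 2.2 call lin [ 0.175 -0.096  0.001] ang [-0.  -0.  -1.5]
t 5.35 pos [ 0.5541 -0.1841  0.2732] yaw -13.23 F [-0.14 -0.   -2.73] gap 0.0281
```

View pics/s3.png

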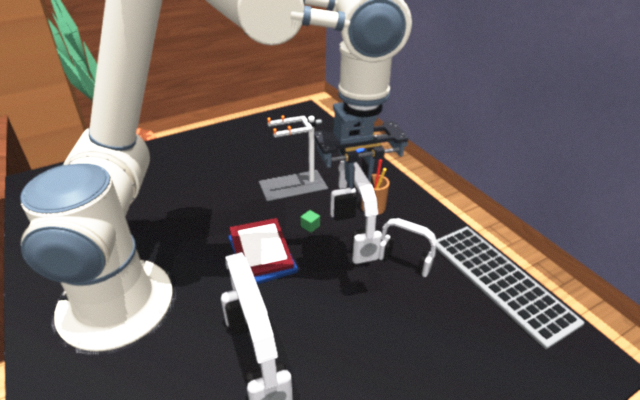

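Emit:
apply_moves --targets '[{"angular": [0,0,0],"linear": [0.004,-0.002,0],"jaw": 1},{"angular": [0,0,0],"linear": [0.014,-0.008,0],"jaw": 1},{"angular": [0,0,-0.3],"linear": [0.03,-0.016,0],"jaw": 1},{"angular": [0,0,-0.6],"linear": [0.05,-0.027,0],"jaw": 1},{"angular": [0,0,-0.9],"linear": [0.07,-0.038,0],"jaw": 1}]'

```text
t: 5.77
eef_pos: [0.5327, -0.1059, 0.2737]
eef_rot: [[0.214, 0.977, -0.0], [0.977, -0.214, 0.0], [0.0, -0.0, -1.0]]
ft_force: [0.0, 0.7, -1.2]
finger_gap: 0.0271
```

Emit:
apply_moves --targets '[{"angular": [0,0,-0.2],"linear": [0.021,-0.011,0],"jaw": 1},{"angular": [0,0,-0.5],"linear": [0.042,-0.023,0],"jaw": 1},{"angular": [0,0,-0.8],"linear": [0.063,-0.034,0],"jaw": 1},{"angular": [0,0,-1.1],"linear": [0.084,-0.046,0],"jaw": 1},{"angular": [0,0,-1.3],"linear": [0.105,-0.058,0],"jaw": 1}]'

```text
t: 6.18
eef_pos: [0.498, 0.0093, 0.2738]
eef_rot: [[0.191, 0.982, -0.0], [0.982, -0.191, 0.0], [0.0, -0.0, -1.0]]
ft_force: [0.0, -0.6, -2.2]
finger_gap: 0.0276
```

Emit:
apply_moves --targets '[{"angular": [0,0,-0.2],"linear": [0.021,-0.011,0],"jaw": 1},{"angular": [0,0,-0.4],"linear": [0.042,-0.023,0],"jaw": 1},{"angular": [0,0,-0.6],"linear": [0.063,-0.034,0],"jaw": 1},{"angular": [0,0,-0.8],"linear": [0.084,-0.046,0],"jaw": 1},{"angular": [0,0,-1.0],"linear": [0.105,-0.058,0],"jaw": 1}]'

```text
t: 6.6
eef_pos: [0.461, 0.1233, 0.2739]
eef_rot: [[0.174, 0.985, -0.0], [0.985, -0.174, 0.0], [0.0, -0.0, -1.0]]
ft_force: [0.1, 0.6, -2.5]
finger_gap: 0.0275
```

```bash
python3 plan.py .436 .24 .271 -10
```

```text
full [ 0.1106 -0.0449  0.0029] [-0.01 -0.01 -0.  ] n 1 call lin [ 0.111 -0.045  0.003] ang [-0. -0. -0.]
t 6.6 pos [0.461  0.1233 0.2739] yaw -10.0 F [ 0.11  0.62 -2.53] gap 0.0275
```

Emit:
apply_moves --targets '[{"angular": [0,0,0],"linear": [0.02,-0.01,0],"jaw": 1},{"angular": [0,0,0],"linear": [0.038,-0.018,0],"jaw": 1},{"angular": [0,0,0],"linear": [0.056,-0.025,0],"jaw": 1},{"angular": [0,0,0],"linear": [0.072,-0.031,0],"jaw": 1},{"angular": [0,0,0],"linear": [0.086,-0.036,0],"jaw": 1}]'

```text
t: 7.02
eef_pos: [0.4405, 0.2143, 0.2739]
eef_rot: [[0.173, 0.985, -0.0], [0.985, -0.173, 0.0], [0.0, -0.0, -1.0]]
ft_force: [0.8, 0.2, -1.3]
finger_gap: 0.0277
```

Emit:
apply_moves --targets '[{"angular": [0,0,0],"linear": [0.01,-0.004,0],"jaw": 1},{"angular": [0,0,0],"linear": [0.018,-0.007,0],"jaw": 1},{"angular": [0,0,0],"linear": [0.023,-0.009,0],"jaw": 1},{"angular": [0,0,0],"linear": [0.025,-0.01,0],"jaw": 1},{"angular": [0,0,0],"linear": [0.025,-0.01,0],"jaw": 1}]'

```text
t: 7.43
eef_pos: [0.4362, 0.2391, 0.2739]
eef_rot: [[0.174, 0.985, -0.0], [0.985, -0.174, -0.0], [-0.0, -0.0, -1.0]]
ft_force: [-0.6, -0.7, -2.5]
finger_gap: 0.0278
```

```bash
python3 -c "
from h import *
snap('side','s4');snap('top','t4')
crop('s4',200,60,340,200,5,'c4');crop('t4',170,130,290,270,4,'c5')"; python3 plan.py .436 .24 .271 -10
```

```text
full [ 0.0013 -0.0006  0.0029] [-0.    0.01 -0.04] n 1 call lin [ 0.001 -0.001  0.003] ang [-0.  0. -0.]
t 7.53 pos [0.4364 0.2386 0.2739] yaw -10.04 F [-0.12 -0.12 -2.4 ] gap 0.0283
```

View pics/c4.png

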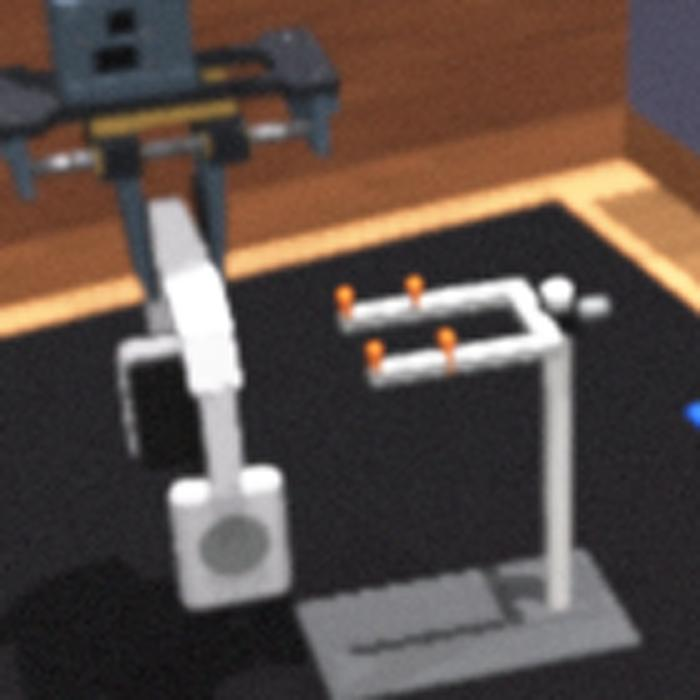

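View pics/c5.png

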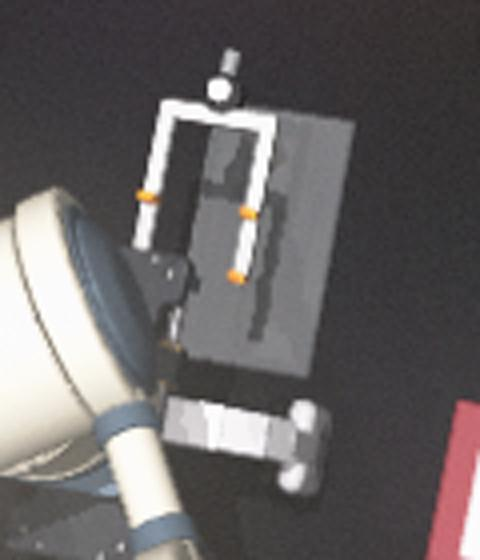

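```bash
python3 - <<'E' >/dev/null
from fit import *
dz=.2739+.019-.175
bb=[[(x,y,z+dz) for x,y,z in b] for b in bx]
for yo,n in((0,'a'),):
    hp=np.array([.4364,.2386,np.deg2rad(-10)])
    st3=np.array([st[0],st[1],st[2]])
    h=st[3]
    fk=[box(-.024,.077,.029,.039,h-.01,h),box(-.024,.077,-.039,-.029,h-.01,h)]
    draw('s4',ld('s4'),hp,200,60,340,200,5,'o4',bx=bb)
    draw('t4',ld('t4'),hp,170,130,290,270,5,'o5',bx=bb)
    draw('t4',ld('t4'),st3,190,135,270,230,7,'o6',bx=fk)
E
```

```text
(no output)
```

View pics/o4.png

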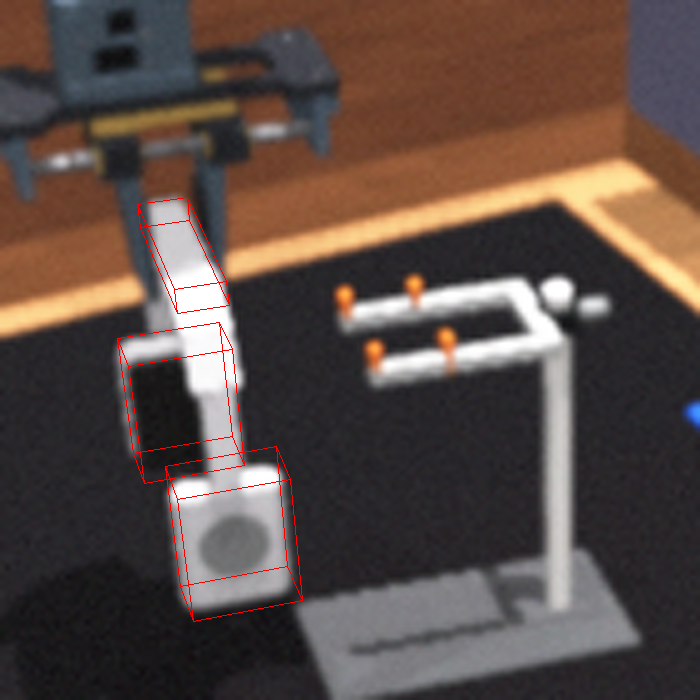

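View pics/o5.png

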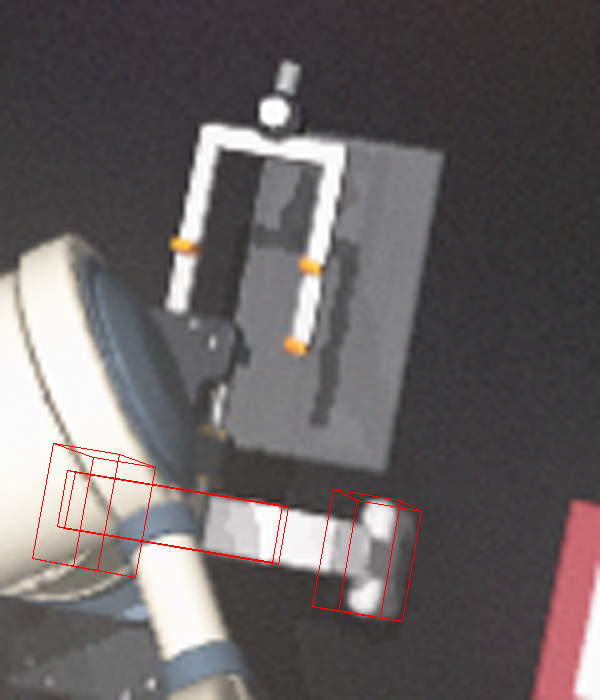

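View pics/o6.png

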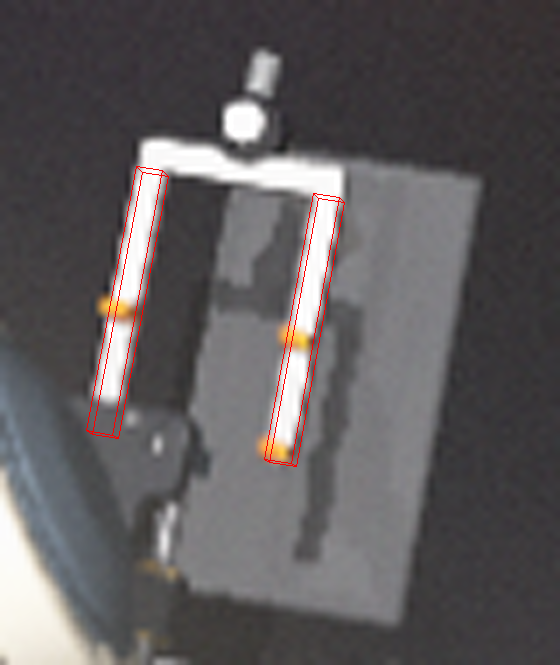

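```bash
python3 plan.py .555 .2187 .244 -9.95;
```

```text
full [0.0011 0.1203 0.0299] [-0.    0.01 -0.09] n 1 call lin [0.001 0.12  0.03 ] ang [-0.   0.  -0.1]
t 7.53 pos [0.4364 0.2386 0.2739] yaw -10.04 F [-0.12 -0.12 -2.4 ] gap 0.0283
```

Emit:
apply_moves --targets '[{"angular": [0,0,0],"linear": [0,0,0.004],"jaw": 1},{"angular": [0,0,0],"linear": [0.0005,0,0.01],"jaw": 1},{"angular": [0,0,0],"linear": [0.001,0.003,0.017],"jaw": 1},{"angular": [0,0,0],"linear": [0.001,0.01,0.022],"jaw": 1},{"angular": [0,0,0],"linear": [0.001,0.02,0.025],"jaw": 1}]'

```text
t: 7.95
eef_pos: [0.4562, 0.2362, 0.2479]
eef_rot: [[0.174, 0.985, -0.001], [0.985, -0.174, -0.001], [-0.001, -0.001, -1.0]]
ft_force: [-0.4, 0.8, -1.7]
finger_gap: 0.0276
```

Emit:
apply_moves --targets '[{"angular": [0,0,0],"linear": [0,0.014,0],"jaw": 1},{"angular": [0,0,0],"linear": [0,0.03,0],"jaw": 1},{"angular": [0,0,0],"linear": [0,0.046,0],"jaw": 1},{"angular": [0,0,0],"linear": [0,0.06,0],"jaw": 1},{"angular": [0,0,0],"linear": [0,0.074,0],"jaw": 1}]'

```text
t: 8.37
eef_pos: [0.5308, 0.2231, 0.2484]
eef_rot: [[0.174, 0.985, -0.0], [0.985, -0.174, -0.0], [-0.0, -0.0, -1.0]]
ft_force: [0.2, -0.6, -1.9]
finger_gap: 0.0277
```

Emit:
apply_moves --targets '[{"angular": [0,0,0],"linear": [0,0.011,0],"jaw": 1},{"angular": [0,0,0],"linear": [0,0.019,0],"jaw": 1},{"angular": [0,0,0],"linear": [0,0.024,0],"jaw": 1},{"angular": [0,0,0],"linear": [0,0.026,0],"jaw": 1},{"angular": [0,0,0],"linear": [0,0.026,0],"jaw": 1}]'

```text
t: 8.78
eef_pos: [0.5548, 0.2191, 0.2488]
eef_rot: [[0.174, 0.985, -0.0], [0.985, -0.174, -0.0], [-0.0, -0.0, -1.0]]
ft_force: [0.3, -0.6, -1.9]
finger_gap: 0.0276
```

```bash
python3 -c "
from h import *
snap('side','s5');snap('top','t5')
crop('s5',230,60,340,200,5,'c4');crop('t5',170,120,290,240,5,'c5')"; python3 plan.py .555 .2187 .244 -9.95
```

```text
full [-0.0004  0.0008  0.005 ] [-0.02  0.   -0.06] n 1 call lin [-0.     0.001  0.005] ang [-0.   0.  -0.1]
t 8.88 pos [0.5542 0.2192 0.249 ] yaw -10.01 F [ 0.15  0.71 -1.44] gap 0.0274
```

View pics/c4.png

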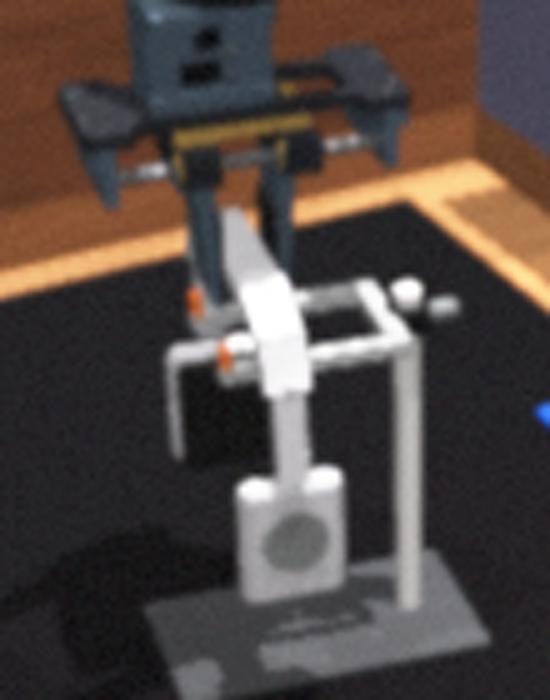

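View pics/c5.png

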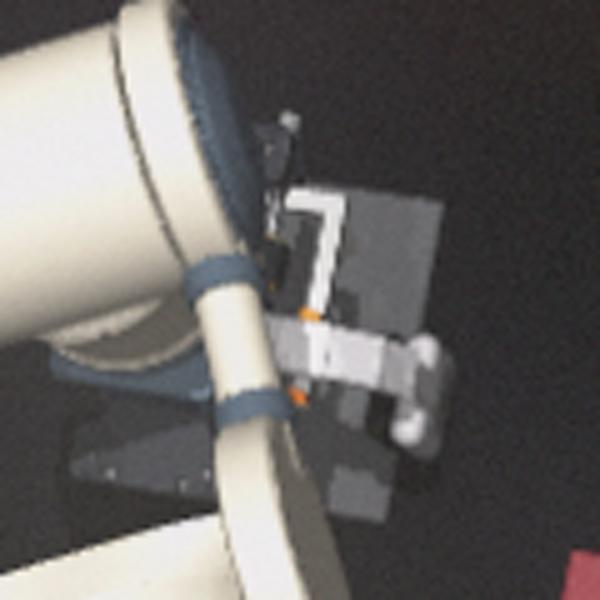

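```bash
python3 -c "
from h import *
crop('t5',215,170,260,215,16,'c6')"
```

```text
(no output)
```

View pics/c6.png

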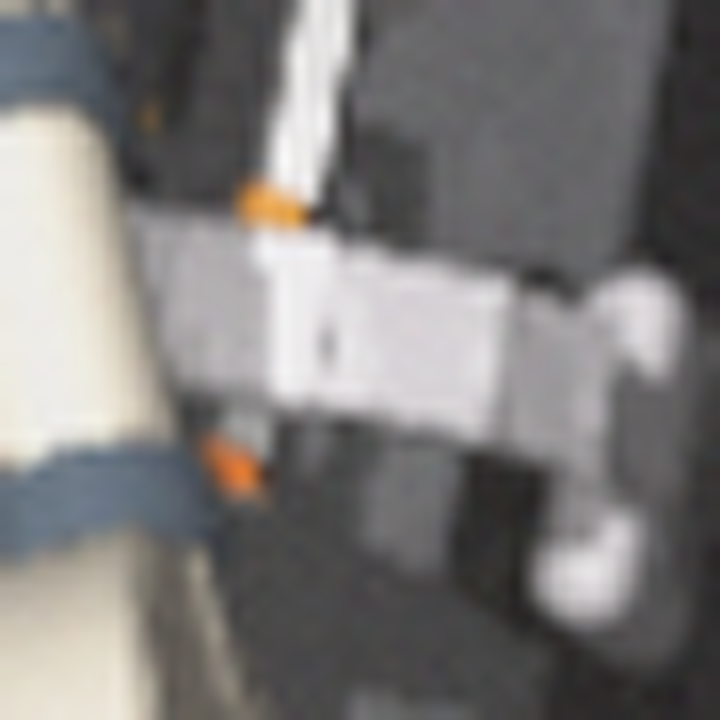

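```bash
python3 -c "
from h import *
T=ld('t5');f=lambda p:np.array(p)/16.+[215,170]-.5
a=np.deg2rad(-10);ex=np.array([np.cos(a),np.sin(a)]);ey=np.array([-ex[1],ex[0]]);o=np.array([.5542,.2192])
for n,p,z in(('lipU',(274,207),.234),('lipL',(234,467),.234),('bU',(270,230),.275),('bL',(250,395),.275)):
    X=atz(T,f(p),z)[:2]-o;print(n,X@ex,X@ey)"
```

```text
lipU 0.021538041828318973 -0.0342582943483585
lipL -0.02095370632069798 -0.035456472364342406
bU 0.012146756519310003 -0.04291294856874587
bL -0.013833538638033448 -0.04448836499971346
```

Emit:
apply_moves --targets '[{"angular": [0,0,0],"linear": [0,0.0003,0.004],"jaw": 1},{"angular": [0,0,0],"linear": [0,0.0007,0.009],"jaw": 1},{"angular": [0,0,0],"linear": [0,0.0007,0.014],"jaw": 1},{"angular": [0,0,0],"linear": [0,0.0007,0.018],"jaw": 1},{"angular": [0,0,0],"linear": [0,0.0007,0.021],"jaw": 1}]'

```text
t: 9.3
eef_pos: [0.555, 0.219, 0.2271]
eef_rot: [[0.174, 0.985, -0.001], [0.985, -0.174, -0.0], [-0.0, -0.001, -1.0]]
ft_force: [-0.5, 0.2, -2.0]
finger_gap: 0.0278
```

Emit:
apply_moves --targets '[{"angular": [0,0,0],"linear": [0,0,0.001],"jaw": 1},{"angular": [0,0,0],"linear": [0,0,0.002],"jaw": 1},{"angular": [0,0,0],"linear": [0,0,0.003],"jaw": 1},{"angular": [0,0,0],"linear": [0,0,0.004],"jaw": 1},{"angular": [0,0,0],"linear": [0,0,0.004],"jaw": 1}]'

```text
t: 9.72
eef_pos: [0.5554, 0.219, 0.2239]
eef_rot: [[0.174, 0.985, 0.0], [0.985, -0.174, -0.0], [0.0, 0.0, -1.0]]
ft_force: [0.9, -0.4, -1.8]
finger_gap: 0.0278
```

```bash
python3 plan.py .555 .2187 .212 -9.95
```

```text
full [-0.0004 -0.0003  0.0119] [ 0.   -0.   -0.08] n 1 call lin [-0.    -0.     0.012] ang [ 0.  -0.  -0.1]
t 9.72 pos [0.5554 0.219  0.2239] yaw -10.03 F [ 0.88 -0.37 -1.79] gap 0.0278
```

Emit:
apply_moves --targets '[{"angular": [0,0,0],"linear": [0,0,0.0008],"jaw": 1},{"angular": [0,0,0],"linear": [0,0,0.0016],"jaw": 1},{"angular": [0,0,0],"linear": [0,0,0.0024],"jaw": 1},{"angular": [0,0,0],"linear": [0,0,0.003],"jaw": 1},{"angular": [0,0,0],"linear": [0,0,0.003],"jaw": 1}]'

```text
t: 10.13
eef_pos: [0.5553, 0.219, 0.2208]
eef_rot: [[0.174, 0.985, -0.0], [0.985, -0.174, -0.0], [-0.0, -0.0, -1.0]]
ft_force: [-0.5, -0.2, -2.3]
finger_gap: 0.028
```

Emit:
apply_moves --targets '[{"angular": [0,0,0],"linear": [0,0,0.0008],"jaw": 1},{"angular": [0,0,0],"linear": [0,0,0.0016],"jaw": 1},{"angular": [0,0,0],"linear": [0,0,0.0024],"jaw": 1},{"angular": [0,0,0],"linear": [0,0,0.003],"jaw": 1},{"angular": [0,0,0],"linear": [0,0,0.003],"jaw": 1}]'

```text
t: 10.55
eef_pos: [0.5553, 0.219, 0.2178]
eef_rot: [[0.174, 0.985, -0.0], [0.985, -0.174, -0.0], [-0.0, -0.0, -1.0]]
ft_force: [0.2, -0.0, -2.8]
finger_gap: 0.0275
```

```bash
python3 -c "
from h import *
snap('side','s6');snap('top','t6')
crop('s6',255,100,325,150,9,'c4');crop('t6',215,170,260,215,12,'c5')"; python3 plan.py .555 .2187 .212 -9.95
```

```text
full [-0.0004 -0.0003  0.0059] [-0.01  0.   -0.08] n 1 call lin [-0.    -0.     0.006] ang [-0.   0.  -0.1]
t 10.65 pos [0.5553 0.219  0.2179] yaw -10.03 F [-0.41  0.58 -2.45] gap 0.0276
```

View pics/c4.png

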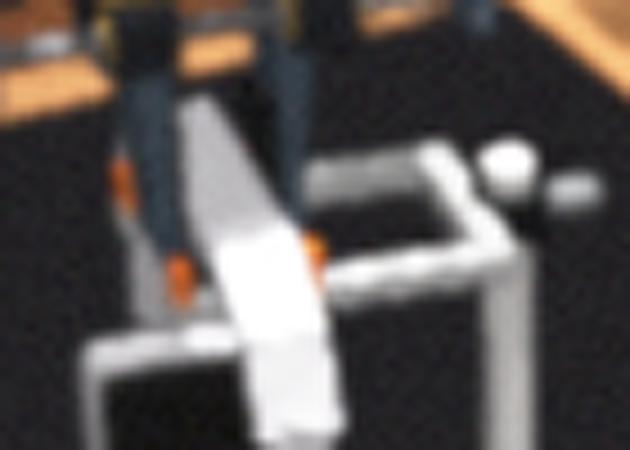

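View pics/c5.png

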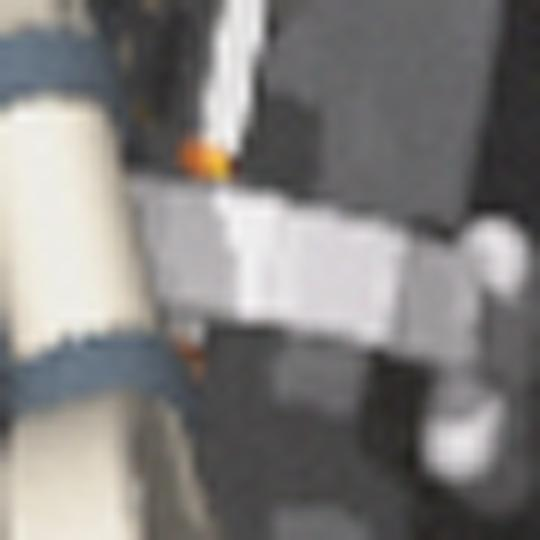

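The band is between the orange lips (side crop: (180,280) and (315,250)) with no contact yet, so it is entering the seat. Lowering slowly from here.

Emit:
apply_moves --targets '[{"angular": [0,0,0],"linear": [0,0,0.0006],"jaw": 1},{"angular": [0,0,0],"linear": [0,0,0.0012],"jaw": 1},{"angular": [0,0,0],"linear": [0,0,0.0018],"jaw": 1},{"angular": [0,0,0],"linear": [0,0,0.0024],"jaw": 1},{"angular": [0,0,0],"linear": [0,0,0.0024],"jaw": 1}]'

```text
t: 11.07
eef_pos: [0.5553, 0.219, 0.2154]
eef_rot: [[0.174, 0.985, -0.0], [0.985, -0.174, -0.0], [-0.0, -0.0, -1.0]]
ft_force: [-0.5, 0.4, -1.7]
finger_gap: 0.0276
```

Emit:
apply_moves --targets '[{"angular": [0,0,0],"linear": [0,0,0.0004],"jaw": 1},{"angular": [0,0,0],"linear": [0,0,0.0008],"jaw": 1},{"angular": [0,0,0],"linear": [0,0,0.0012],"jaw": 1},{"angular": [0,0,0],"linear": [0,0,0.0016],"jaw": 1},{"angular": [0,0,0],"linear": [0,0,0.0016],"jaw": 1}]'

```text
t: 11.48
eef_pos: [0.5553, 0.219, 0.2138]
eef_rot: [[0.174, 0.985, -0.0], [0.985, -0.174, -0.0], [-0.0, -0.0, -1.0]]
ft_force: [0.4, 0.6, -3.4]
finger_gap: 0.0278
```

Emit:
apply_moves --targets '[{"angular": [0,0,0],"linear": [0,0,0.0004],"jaw": 1},{"angular": [0,0,0],"linear": [0,0,0.0008],"jaw": 1},{"angular": [0,0,0],"linear": [0,0,0.0012],"jaw": 1},{"angular": [0,0,0],"linear": [0,0,0.0016],"jaw": 1},{"angular": [0,0,0],"linear": [0,0,0.0016],"jaw": 1}]'

```text
t: 11.9
eef_pos: [0.5553, 0.219, 0.2122]
eef_rot: [[0.174, 0.985, -0.0], [0.985, -0.174, -0.0], [-0.0, -0.0, -1.0]]
ft_force: [-0.3, 0.1, -1.9]
finger_gap: 0.028
```

Emit:
apply_moves --targets '[{"angular": [0,0,0],"linear": [0,0,0.0004],"jaw": 1},{"angular": [0,0,0],"linear": [0,0,0.0008],"jaw": 1},{"angular": [0,0,0],"linear": [0,0,0.001],"jaw": 1},{"angular": [0,0,0],"linear": [0,0,0.001],"jaw": 1},{"angular": [0,0,0],"linear": [0,0,0.001],"jaw": 1}]'

```text
t: 12.32
eef_pos: [0.5554, 0.219, 0.2113]
eef_rot: [[0.174, 0.985, 0.0], [0.985, -0.174, -0.0], [-0.0, 0.0, -1.0]]
ft_force: [0.4, 0.1, -1.7]
finger_gap: 0.0275
```

Emit:
apply_moves --targets '[{"angular": [0,0,0],"linear": [0,0,0.0004],"jaw": 1},{"angular": [0,0,0],"linear": [0,0,0.0008],"jaw": 1},{"angular": [0,0,0],"linear": [0,0,0.001],"jaw": 1},{"angular": [0,0,0],"linear": [0,0,0.001],"jaw": 1},{"angular": [0,0,0],"linear": [0,0,0.001],"jaw": 1}]'

```text
t: 12.73
eef_pos: [0.5554, 0.219, 0.2103]
eef_rot: [[0.174, 0.985, -0.0], [0.985, -0.174, -0.0], [-0.0, -0.0, -1.0]]
ft_force: [-0.0, -0.2, -1.7]
finger_gap: 0.0279
```

Emit:
apply_moves --targets '[{"angular": [0,0,0],"linear": [0,0,0.0004],"jaw": 1},{"angular": [0,0,0],"linear": [0,0,0.0008],"jaw": 1},{"angular": [0,0,0],"linear": [0,0,0.001],"jaw": 1},{"angular": [0,0,0],"linear": [0,0,0.001],"jaw": 1},{"angular": [0,0,0],"linear": [0,0,0.001],"jaw": 1}]'

```text
t: 13.15
eef_pos: [0.5554, 0.219, 0.2093]
eef_rot: [[0.174, 0.985, -0.0], [0.985, -0.174, 0.0], [-0.0, -0.0, -1.0]]
ft_force: [-0.5, -0.3, -2.2]
finger_gap: 0.0278
```

Emit:
apply_moves --targets '[{"angular": [0,0,0],"linear": [0,0,0.0004],"jaw": 1},{"angular": [0,0,0],"linear": [0,0,0.0008],"jaw": 1},{"angular": [0,0,0],"linear": [0,0,0.0012],"jaw": 1},{"angular": [0,0,0],"linear": [0,0,0.0012],"jaw": 1},{"angular": [0,0,0],"linear": [0,0,0.0012],"jaw": 1}]'

```text
t: 13.57
eef_pos: [0.5554, 0.219, 0.2082]
eef_rot: [[0.174, 0.985, 0.0], [0.985, -0.174, 0.0], [0.0, 0.0, -1.0]]
ft_force: [-0.5, 0.1, -1.1]
finger_gap: 0.0277
```

Emit:
apply_moves --targets '[{"angular": [0,0,0],"linear": [0,0,0.0004],"jaw": 1},{"angular": [0,0,0],"linear": [0,0,0.0008],"jaw": 1},{"angular": [0,0,0],"linear": [0,0,0.001],"jaw": 1},{"angular": [0,0,0],"linear": [0,0,0.001],"jaw": 1},{"angular": [0,0,0],"linear": [0,0,0.001],"jaw": 1}]'

```text
t: 13.98
eef_pos: [0.5554, 0.219, 0.2073]
eef_rot: [[0.174, 0.985, 0.0], [0.985, -0.174, 0.0], [0.0, 0.0, -1.0]]
ft_force: [-1.2, 0.3, 2.9]
finger_gap: 0.0276
```

Emit:
apply_moves --targets '[{"angular": [0,0,0],"linear": [0,0,0],"jaw": 1},{"angular": [0,0,0],"linear": [0,0,0],"jaw": 1},{"angular": [0,0,0],"linear": [0,0,0],"jaw": 1},{"angular": [0,0,0],"linear": [0,0,0],"jaw": 1},{"angular": [0,0,0],"linear": [0,0,0],"jaw": 1}]'

```text
t: 14.4
eef_pos: [0.5554, 0.219, 0.2072]
eef_rot: [[0.174, 0.985, 0.0], [0.985, -0.174, -0.0], [0.0, 0.0, -1.0]]
ft_force: [-1.5, -0.5, 4.0]
finger_gap: 0.0278
```

```bash
python3 - <<'E'
from h import *
np.set_printoptions(precision=3,suppress=True)
for i in range(3):
    s=snap(['side','top','side'][i],f'x{i}'); q=r.sense(); print(q['t'],q['ft_force'],q['torque'],q['eef_pos'])
crop('x0',255,100,325,150,9,'c4');crop('x1',215,170,260,215,12,'c5')
E
```

```text
14.45 [-0.862 -0.356  3.432] [-0.122  0.254 -0.051] [0.555 0.219 0.207]
14.5 [-0.015 -0.47   2.568] [-0.127  0.275 -0.028] [0.555 0.219 0.207]
14.55 [-0.803  0.836  4.803] [-0.182  0.198  0.035] [0.555 0.219 0.207]
```

View pics/c4.png

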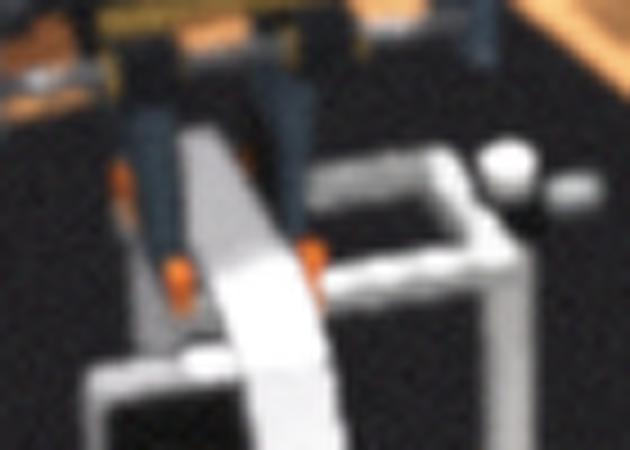

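View pics/c5.png

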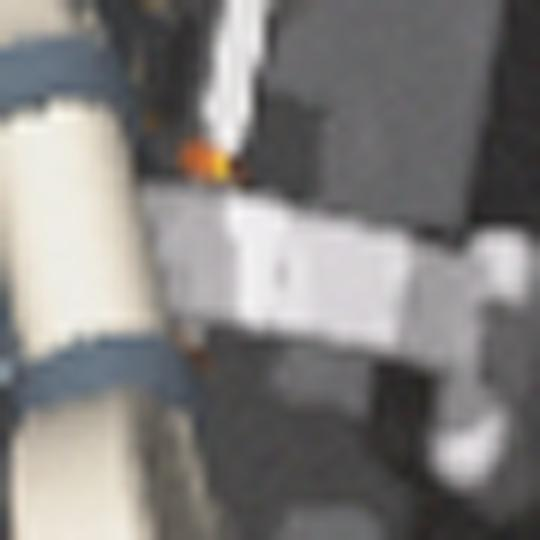

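Emit:
apply_moves --targets '[{"angular": [0,0,0],"linear": [0,0,0.0002],"jaw": 1},{"angular": [0,0,0],"linear": [0,0,0.0004],"jaw": 1},{"angular": [0,0,0],"linear": [0,0,0.0006],"jaw": 1},{"angular": [0,0,0],"linear": [0,0,0.0008],"jaw": 1},{"angular": [0,0,0],"linear": [0,0,0.0009],"jaw": 1}]'

```text
t: 14.97
eef_pos: [0.5554, 0.219, 0.2064]
eef_rot: [[0.174, 0.985, 0.0], [0.985, -0.174, 0.0], [0.0, 0.0, -1.0]]
ft_force: [-1.5, -0.5, 7.2]
finger_gap: 0.0276
```

```bash
python3 - <<'E'
from h import *
np.set_printoptions(precision=4,suppress=True)
for i in range(3):
    s=r.snapshot('side'); q=r.sense(); print(q['t'],q['ft_force'],q['torque'],q['eef_pos'])
E
```

```text
15.0167 [-2.5609 -0.585   6.7627] [-0.1948  0.3959 -0.0181] [0.5555 0.219  0.2064]
15.0667 [-1.1607 -0.9504  7.1564] [-0.1705  0.3678 -0.031 ] [0.5554 0.219  0.2064]
15.1167 [-1.7046  0.648   7.4871] [-0.2158  0.4305 -0.0308] [0.5554 0.219  0.2064]
```

Emit:
apply_moves --targets '[{"angular": [0,0,0],"linear": [0,0,0.0001],"jaw": 1},{"angular": [0,0,0],"linear": [0,0,0.0002],"jaw": 1},{"angular": [0,0,0],"linear": [0,0,0.0002],"jaw": 1},{"angular": [0,0,0],"linear": [0,0,0.0002],"jaw": 1},{"angular": [0,0,0],"linear": [0,0,0.0002],"jaw": 1}]'

```text
t: 15.53
eef_pos: [0.5554, 0.2191, 0.2063]
eef_rot: [[0.174, 0.985, 0.0], [0.985, -0.174, 0.0], [0.0, 0.0, -1.0]]
ft_force: [-2.3, -1.8, 7.3]
finger_gap: 0.0277
```

```bash
python3 - <<'E'
from h import *
np.set_printoptions(precision=4,suppress=True)
for i in range(5):
    s=r.snapshot('side'); q=r.sense(); print(q['t'],q['ft_force'],q['torque'],q['eef_pos'])
E
```

```text
15.5833 [-1.439   0.1884  7.7371] [-0.1828  0.3763  0.0115] [0.5554 0.219  0.2063]
15.6333 [-2.0919 -0.0251  6.8286] [-0.1876  0.4286  0.009 ] [0.5555 0.219  0.2063]
15.6833 [-0.8487 -0.8314  7.4912] [-0.2036  0.3807  0.025 ] [0.5554 0.219  0.2063]
15.7333 [-2.0941 -1.2879  7.3657] [-0.1954  0.442  -0.0127] [0.5554 0.219  0.2063]
15.7833 [-1.7063 -0.2181  7.431 ] [-0.1472  0.4434  0.0247] [0.5554 0.219  0.2063]
```

Emit:
apply_moves --targets '[{"angular": [0,0,0],"linear": [0,0,0.0001],"jaw": 1},{"angular": [0,0,0],"linear": [0,0,0.0002],"jaw": 1},{"angular": [0,0,0],"linear": [0,0,0.0002],"jaw": 1},{"angular": [0,0,0],"linear": [0,0,0.0002],"jaw": 1},{"angular": [0,0,0],"linear": [0,0,0.0002],"jaw": 1}]'

```text
t: 16.2
eef_pos: [0.5555, 0.2191, 0.2061]
eef_rot: [[0.174, 0.985, 0.0], [0.985, -0.174, 0.0], [0.0, 0.0, -1.0]]
ft_force: [-2.0, -0.6, 7.7]
finger_gap: 0.0277
```

Emit:
apply_moves --targets '[{"angular": [0,0,0],"linear": [0,0,0],"jaw": 1},{"angular": [0,0,0],"linear": [0,0,0],"jaw": 1},{"angular": [0,0,0],"linear": [0,0,0],"jaw": 1},{"angular": [0,0,0],"linear": [0,0,0],"jaw": 1},{"angular": [0,0,0],"linear": [0,0,0],"jaw": 1}]'

```text
t: 16.62
eef_pos: [0.5555, 0.219, 0.2061]
eef_rot: [[0.174, 0.985, 0.0], [0.985, -0.174, 0.0], [0.0, 0.0, -1.0]]
ft_force: [-3.2, -0.2, 7.4]
finger_gap: 0.0279
```

```bash
python3 - <<'E'
from h import *
np.set_printoptions(precision=4,suppress=True)
for i in range(6):
    s=r.snapshot('side'); q=r.sense(); print(q['t'],q['ft_force'],q['torque'],q['eef_pos'])
E
```

```text
16.6667 [-2.2839 -0.9184  8.6929] [-0.2009  0.4371 -0.0558] [0.5555 0.219  0.2061]
16.7167 [-2.1565 -0.3844  7.7839] [-0.1686  0.5185 -0.0185] [0.5554 0.219  0.2061]
16.7667 [-2.1947  0.5759  7.9463] [-0.2186  0.4768  0.0589] [0.5555 0.219  0.2061]
16.8167 [-2.1796 -1.7333  7.7717] [-0.1952  0.3939  0.0139] [0.5555 0.219  0.2061]
16.8667 [-2.9274 -1.1065  7.5858] [-0.1618  0.4685  0.0093] [0.5555 0.219  0.2061]
16.9167 [-2.4631 -0.5646  7.7557] [-0.1827  0.5103  0.0116] [0.5554 0.219  0.2061]
```

Emit:
apply_moves --targets '[{"angular": [0,0,0],"linear": [0,0,0],"jaw": 1},{"angular": [0,0,0],"linear": [0,0,0],"jaw": 1},{"angular": [0,0,0],"linear": [0,0,0],"jaw": 1},{"angular": [0,0,0],"linear": [0,0,0],"jaw": 1},{"angular": [0,0,0],"linear": [0,0,0],"jaw": 1}]'

```text
t: 17.33
eef_pos: [0.5555, 0.219, 0.2061]
eef_rot: [[0.174, 0.985, 0.0], [0.985, -0.174, 0.0], [0.0, 0.0, -1.0]]
ft_force: [-2.0, -1.1, 8.7]
finger_gap: 0.028
```

Emit:
apply_moves --targets '[{"angular": [0,0,0],"linear": [0,0,0],"jaw": 1},{"angular": [0,0,0],"linear": [0,0,-0.0002],"jaw": 1},{"angular": [0,0,0],"linear": [0,0,-0.0005],"jaw": 1},{"angular": [0,0,0],"linear": [0,0,-0.0008],"jaw": 1},{"angular": [0,0,0],"linear": [0,0,-0.0011],"jaw": 1}]'

```text
t: 17.75
eef_pos: [0.5554, 0.219, 0.207]
eef_rot: [[0.174, 0.985, 0.0], [0.985, -0.174, 0.0], [0.0, 0.0, -1.0]]
ft_force: [-0.6, -0.8, 4.7]
finger_gap: 0.0274
```

Emit:
apply_moves --targets '[{"angular": [0,0,0],"linear": [0,0,-0.0003],"jaw": 1},{"angular": [0,0,0],"linear": [0,0,-0.0006],"jaw": 1},{"angular": [0,0,0],"linear": [0,0,-0.0008],"jaw": 1},{"angular": [0,0,0],"linear": [0,0,-0.0008],"jaw": 1},{"angular": [0,0,0],"linear": [0,0,-0.0008],"jaw": 1}]'

```text
t: 18.17
eef_pos: [0.5554, 0.219, 0.2076]
eef_rot: [[0.174, 0.985, -0.0], [0.985, -0.174, 0.0], [0.0, -0.0, -1.0]]
ft_force: [0.5, -0.4, 1.4]
finger_gap: 0.0278
```

```bash
python3 - <<'E'
from h import *
np.set_printoptions(precision=4,suppress=True)
for i in range(4):
    s=r.snapshot('side'); q=r.sense(); print(q['t'],q['ft_force'],q['torque'],q['eef_pos'])
E
```

```text
18.2167 [-0.2373  0.0075  1.609 ] [-0.1005  0.0862 -0.0084] [0.5554 0.219  0.2077]
18.2667 [0.1156 0.1472 1.8923] [-0.0905  0.0855 -0.0168] [0.5554 0.219  0.2076]
18.3167 [ 0.1911 -0.2861  2.119 ] [-0.0615  0.0642 -0.0013] [0.5554 0.219  0.2077]
18.3667 [0.421  0.5711 1.7487] [-0.0531 -0.025  -0.0233] [0.5554 0.219  0.2077]
```

Emit:
apply_moves --targets '[{"angular": [0,0,0],"linear": [0,0,-0.0002],"jaw": 1},{"angular": [0,0,0],"linear": [0,0,-0.0004],"jaw": 1},{"angular": [0,0,0],"linear": [0,0,-0.0005],"jaw": 1},{"angular": [0,0,0],"linear": [0,0,-0.0005],"jaw": 1},{"angular": [0,0,0],"linear": [0,0,-0.0005],"jaw": 1}]' --force 15

```text
t: 18.78
eef_pos: [0.5554, 0.219, 0.2082]
eef_rot: [[0.174, 0.985, -0.0], [0.985, -0.174, -0.0], [-0.0, -0.0, -1.0]]
ft_force: [0.0, 0.1, -0.5]
finger_gap: 0.0277
```

Emit:
apply_moves --targets '[{"angular": [0,0,0],"linear": [0,0,0],"jaw": 1},{"angular": [0,0,0],"linear": [0,0,0],"jaw": 0.38},{"angular": [0,0,0],"linear": [0,0,0],"jaw": 0.35},{"angular": [0,0,0],"linear": [0,0,0],"jaw": 0.31},{"angular": [0,0,0],"linear": [0,0,0],"jaw": 0.27}]' --force 5

```text
t: 19.2
eef_pos: [0.5553, 0.219, 0.2082]
eef_rot: [[0.174, 0.985, -0.0], [0.985, -0.174, -0.0], [-0.0, -0.0, -1.0]]
ft_force: [-0.0, -0.5, 0.1]
finger_gap: 0.0326
```

Emit:
apply_moves --targets '[{"angular": [0,0,0],"linear": [0,0,0],"jaw": 0.2},{"angular": [0,0,0],"linear": [0,0,0],"jaw": 0.1},{"angular": [0,0,0],"linear": [0,0,0],"jaw": 0},{"angular": [0,0,0],"linear": [0,0,0],"jaw": -0.2},{"angular": [0,0,0],"linear": [0,0,0],"jaw": -0.35}]'

```text
t: 19.62
eef_pos: [0.5554, 0.219, 0.2082]
eef_rot: [[0.174, 0.985, -0.0], [0.985, -0.174, 0.0], [-0.0, -0.0, -1.0]]
ft_force: [0.0, -0.0, 0.1]
finger_gap: 0.0562
```

```bash
python3 -c "
from h import *
snap('side','s7');snap('top','t7')
crop('s7',230,60,340,200,5,'c4')"; python3 plan.py .555 .2187 .3 -9.95
```

```text
full [-0.0004 -0.0003 -0.0917] [ 0.   -0.   -0.07] n 1 call lin [-0.    -0.    -0.092] ang [ 0.  -0.  -0.1]
t 19.72 pos [0.5554 0.219  0.2083] yaw -10.02 F [-0.28  0.17 -0.27] gap 0.0609
```

View pics/c4.png

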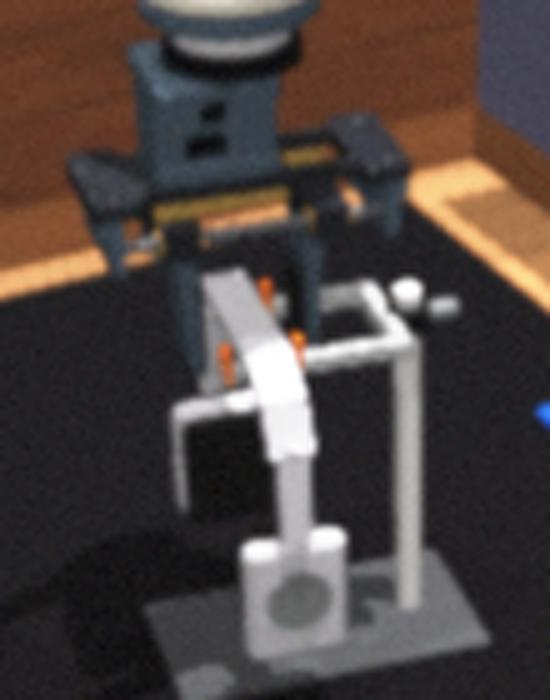

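The fingers are open and clear of the band, which rests between the lips (side crop: (228,365) and (298,345)). Retreating straight up.

Emit:
apply_moves --targets '[{"angular": [0,0,0],"linear": [0,0,-0.004],"jaw": -0.4},{"angular": [0,0,0],"linear": [0,0,-0.012],"jaw": -0.4},{"angular": [0,0,0],"linear": [0,0,-0.022],"jaw": -0.4},{"angular": [0,0,0],"linear": [0,0,-0.035],"jaw": -0.4},{"angular": [0,0,0],"linear": [0,0,-0.05],"jaw": -0.4}]'

```text
t: 20.13
eef_pos: [0.5553, 0.219, 0.2595]
eef_rot: [[0.174, 0.985, 0.0], [0.985, -0.174, 0.0], [0.0, 0.0, -1.0]]
ft_force: [-0.0, -0.2, -0.8]
finger_gap: 0.0639
```

Emit:
apply_moves --targets '[{"angular": [0,0,0],"linear": [0,0,-0.02],"jaw": -0.4},{"angular": [0,0,0],"linear": [0,0,-0.04],"jaw": -0.4},{"angular": [0,0,0],"linear": [0,0,-0.06],"jaw": -0.4},{"angular": [0,0,0],"linear": [0,-0.01,-0.07],"jaw": -0.4},{"angular": [0,0,0],"linear": [0,-0.03,-0.07],"jaw": -0.4}]'

```text
t: 20.55
eef_pos: [0.5273, 0.2243, 0.331]
eef_rot: [[0.175, 0.985, 0.005], [0.985, -0.175, 0.001], [0.002, 0.004, -1.0]]
ft_force: [-0.8, 0.2, 0.3]
finger_gap: 0.0636
```

Emit:
apply_moves --targets '[{"angular": [0,0,0],"linear": [0,-0.03,0],"jaw": -0.4},{"angular": [0,0,0],"linear": [0,-0.06,0],"jaw": -0.4},{"angular": [0,0,0],"linear": [0,-0.09,0],"jaw": -0.4},{"angular": [0,0,0],"linear": [0,-0.11,0],"jaw": -0.4},{"angular": [0,0,0],"linear": [0,-0.12,0],"jaw": -0.4}]'

```text
t: 20.97
eef_pos: [0.4047, 0.2453, 0.3287]
eef_rot: [[0.173, 0.985, -0.0], [0.985, -0.173, 0.0], [0.0, -0.0, -1.0]]
ft_force: [0.1, 0.1, 0.3]
finger_gap: 0.0636
```

Emit:
apply_moves --targets '[{"angular": [0,0,0],"linear": [0,0,0],"jaw": -0.4},{"angular": [0,0,0],"linear": [0,0,0],"jaw": -0.4},{"angular": [0,0,0],"linear": [0,0,0],"jaw": -0.4},{"angular": [0,0,0],"linear": [0,0,0],"jaw": -0.4},{"angular": [0,0,0],"linear": [0,0,0],"jaw": -0.4}]'

```text
t: 21.38
eef_pos: [0.4084, 0.245, 0.328]
eef_rot: [[0.175, 0.985, -0.0], [0.985, -0.175, -0.0], [-0.0, -0.0, -1.0]]
ft_force: [0.1, -0.2, -0.0]
finger_gap: 0.0643
```

```bash
python3 -c "
from h import *
a=snap('side','s8')['color'];snap('top','t8')
crop('t8',180,130,270,230,7,'c5');crop('s8',230,90,340,200,6,'c4')
b=r.snapshot('side')['color'];d=np.abs(a.astype(int)-b)[90:200,230:340];print(d.mean(),d.max())"; python3 plan.py .555 .2187 .3 -9.95
```

```text
2.1925619834710743 13
full [-0.0002  0.1493  0.028 ] [-0.01  0.01 -0.1 ] n 1 call lin [-0.     0.149  0.028] ang [-0.   0.  -0.1]
t 21.53 pos [0.4081 0.245  0.328 ] yaw -10.05 F [-0.21  0.03 -0.13] gap 0.0637
```

View pics/s8.png

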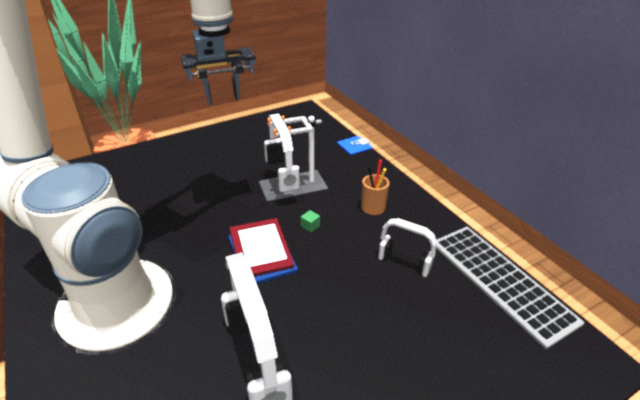

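View pics/t8.png

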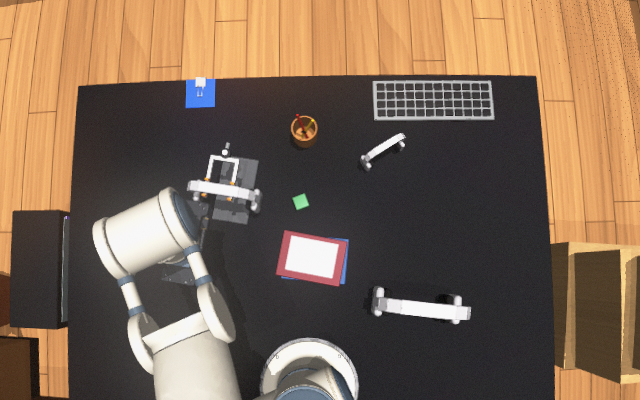

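View pics/c4.png

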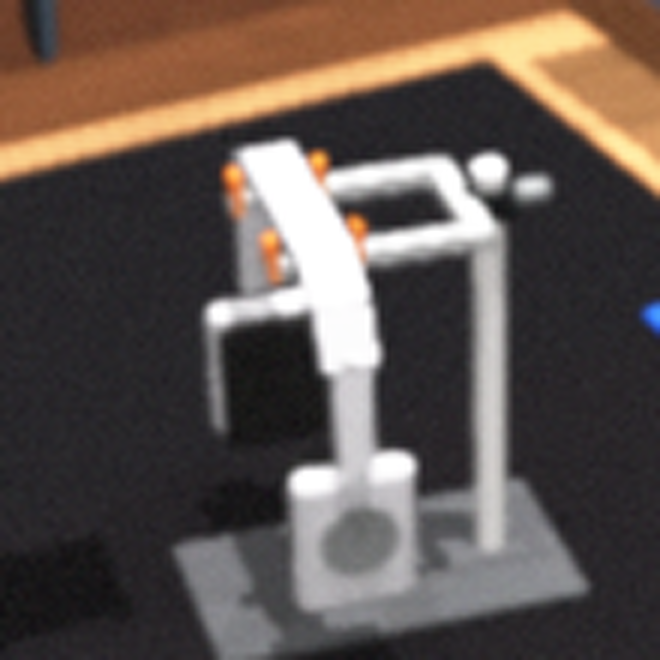

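View pics/c5.png

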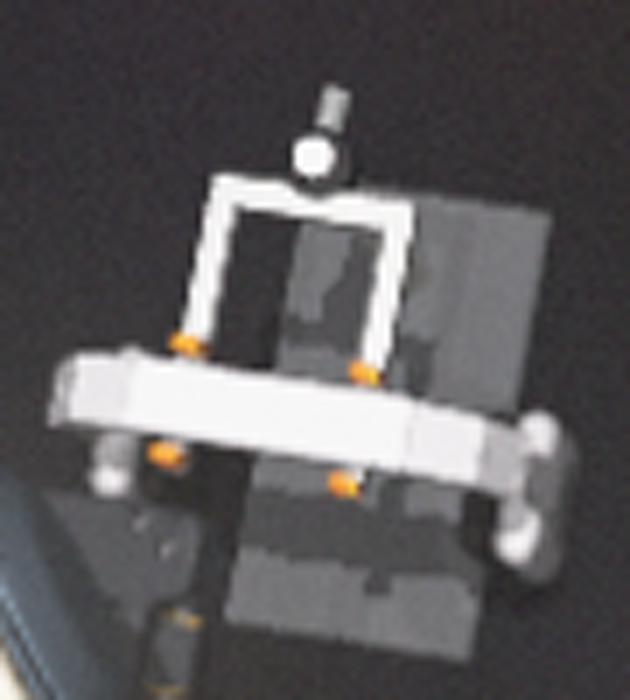

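The headset hangs square between all four lips: in the top crop they are at (188,343), (365,372), (167,453) and (345,485). The images show no movement, and the bystanders sit at their original pixels. Handing in.

```bash
python3 -c "
from workcell import r
print(r.sign_off())"
```

```text
the job is handed in; nothing more can be done
None
```

The middle-sized silver headset is hanging on the fork, its band down between the orange lips and square across both prongs. I handed it in at about 21.5 s of the 61 s allowed.

- **Grasp and seat:** I gripped the band at its middle (finger gap 28 mm) and came in from the fork's open end. Lowering slowly, I felt contact with the prong tops about 221 mm above the desk. My camera estimate had been about 225 mm, so I relied on the contact.
- **Tug:** I built the pull up in small steps and held it at about 7.9 N down for a little over a second; noisy readings ran from 7.4 to 8.7 N. About 2 N of sideways force showed on the wrist during the hold, so the pull was not perfectly straight down. It went away as I eased off, and I let go with close to zero load.
- **Last checks:** With the arm well clear, both cameras showed the band between all four lips. Two pictures 0.1 s apart showed nothing moving, and the wrist force was about zero. By eye, the glass cube, pencil cup, game cases and the other two headsets are at the pixels where they started. No check failed.

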